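Unlock the strongbox and hold its latch back

ROBOT

A 6-joint arm with a two-finger parallel gripper is mounted at the origin on a cart in front of the work surface, level with it; the furniture and walls round the work are solid. World frame = base frame: x ahead of the robot, y to its left, z up, the work surface at z = 0. Lengths are in mm, angles in rad, forces in N, time in s.
With the tool pointing down it reaches from about 400 to 925 mm from the base axis. Payload 12.5 kg.
Tool frame: the origin (TCP) lies at the centre of the arm's flange, where the gripper is bolted on; the fingertips stand 190 mm ahead of it and the grasp point (between the pads) lies 171 mm ahead of it; z points along the fingers, y is the direction in which the jaws open and shut (so a half turn about z gives the same grasp; the last joint's range is limited). The gripper opens to 95 mm and grips with 3 to 60 N. Pads are 20 mm wide; open, the fingers measure 119 mm over their backs; the gripper's body (75 mm by 180 mm) begins 59 mm behind the grasp point.
Start: joints at [1.06, 0.491, 1.559, -0, 1.092, -0.106], TCP at [246.124, 574.498, 404.761] pointing down, gripper open.
Joint ranges: [-3.1, 3.1], [-0.84, 2.19], [0.05, 2.79], [-1.13, 4.28], [0.06, 2.93], [-2.69, 2.69]. Speed limits (rad/s): [2.22, 2.22, 2.79, 3.14, 3.14, 3.14].

INTERFACE

Orientations are given as [roll, pitch, yaw] about the fixed x, y, z axes, in that order (R = Rz(yaw) Ry(pitch) Rx(roll)).
In Python, from cell import env gives the robot as it stands.
- The arm moves only by the shell command python3 -m pendant 'ROWS'. ROWS is JSON, a list of rows, each an object of numbers: "x", "y", "z": the shift along the tool's x, y, z in units of 150 mm (1.0 is 150 mm); "rx", "ry", "rz": the turn, a rotation vector about the tool's x, y, z in units of 45 degrees (1.0 is 45 degrees); "jaw": the opening, from 0 (shut) to 1 (fully open). In form: [{"x": .., "y": .., "z": .., "rx": .., "ry": .., "rz": .., "jaw": ..}, ...]. A call has 1 to 10 rows; each row is the pose to reach, as a shift and turn from the pose commanded when the call began, along the tool's axes at that moment; what a row does not reach only later rows make up. A row lasts 1/8 s, in which the tool goes at most 62.5 mm and 10.7 degrees, less where a joint would pass 70% of its speed; a pose out of reach is approached as far as the arm can. A call with a number of a shift or a turn outside -1 to 1 is refused whole. A call with a gripper value outside its range is refused whole. The fingers move at their own pace and stop on an object; the grip force is fixed at half the most. Time passes only in rows, so rows that repeat a pose let the fingers close. It gives the time, the measured TCP pose, the force and the opening at its end, in the units of the state.
- env.state(): the state, without advancing time (a new reading comes with each control period).
- env.read_camera(name): name is "scene" or "top"; returns a dict with "img" (384x512x3 uint8, red, green, blue), "fx", "fy", "cx", "cy" (pixels), "rvec" (rotation vector, rad) and "tvec" (3), from world to camera coordinates, as OpenCV has them. Camera axes: x right, y down, z forward; pixel columns grow to the right and rows downward; lengths in mm; the calibration is good to about 2 mm. A picture is of the moment at which its call begins. There is no depth.
- env.job_done(): hands the job in, once; it reports no verdict.
The state is a dict: "t": time; "joints": joint angles; "qvel": joint speeds; "tau": joint torques, N m; "eef_pos": TCP position; "tcp_rot": TCP orientation; "ft_force": force on the tool from outside, world axes, zero at the start; "moment": the same for the moment, N m; "opening": opening from 0.0 (shut) to 1.0 (fully open).
Only numpy, scipy, OpenCV 4.12 (cv2) and the standard library are available. Lean on these libraries where they do the work, as an engineer would, in place of code of your own. Each camera call takes 0.05 s, during which the arm holds its last target.

TASK

Take the reagent vial that somebody left standing on the strongbox's lock and stand it upright on the worktop. Then take the key out of the tube rack, put it into the keyhole down to its shoulder, rocking it gently past the sticky levers rather than forcing it, and turn it a quarter turn clockwise, so that the bolt is drawn out of its keeper on the lid. The latch springs back when let go, so finish still gripping the key and holding it turned; leave the other things on the bench where they are.

Things in the scene. Friction and masses are not known exactly. Their poses are not given: they have to be found in the camera images.
- vial_middle (a point): Centre (half-way up, 35 mm above its foot) of a reagent vial with a blue screw cap, 33 mm in diameter and 70 mm tall (body up to 60 mm, 26 mm cap above), about 80 g. It stands upright on the strongbox's latch, over the keyhole. z axis up along the vial.
- kit_vial: The same vial; origin at the centre of its foot.
- key_bow (a point): Centre of the key's head: a black disc 32 mm in diameter, 10 mm thick, flat-faced. x along the flat head (and the bit's width), y across the 10 mm thickness, z up the key. Grip across the thickness. The head ends 16 mm below this point; the shoulder, a 20 mm steel disc, is 25 to 28 mm below. Alike after a half turn about z. The key stands in a white tube rack, shoulder on its top (34 mm high).
- key_tip (a point): Lower end of the key, on its axis, 47 mm below the centre of the head; axes as key_bow. The lowest 12 mm are the double bit, 13 mm wide (x), 4 mm thick (y), blunt; above it a 5 mm round shank up to the shoulder, whose underside is 19 mm above the tip.
- key: The whole key, 63 mm long, 35 g; origin at the tip, axes as key_tip.
- keyhole (a point): Centre of the keyhole, a slot 17 mm long (along this frame's x) and 9.6 mm wide (y), in the top face of the latch's 4 mm cover plate, 94 mm above the worktop; z up. Fully home, the key's shoulder lies on the cover, its tip 19 mm below this point. It must be more than 16 mm in to turn beyond some 27 degrees. The steel latch case is 48 x 56 mm, 14 mm high, on the box's front rail.
- lever_top (a point): On the keyhole's axis, 5 mm below it: top of the upper of two hidden sticky levers, flat plates with a 15.2 x 5.7 mm slot, held by friction only, turned 27 to 30 degrees off the keyhole's direction: the upper (5 mm down) clockwise seen from above, the lower (10 mm down) anticlockwise. A key let down straight stops on each.
- cam_top (a point): On the keyhole's axis, 14.5 mm below it: top of the cam, whose 15.2 x 5.4 mm slot is in line with the keyhole. To pass the levers: in the cover the key can be rocked some 25 degrees either way; rocked towards a lever and pressed lightly (about 5 N) it drops into that slot and then takes the lever along; rock back for the next, straight for the cam.
- strongbox: Grey steel strongbox, 180 (x) x 220 (y) x 80 mm, fixed; origin at the centre of its underside, x from the lock rail at the front to the hinges at the back, z up. The keyhole lies 58 mm in front of the centre. A folded wire handle lies on the lid; nothing but the latch stands above 94 mm.
- lock_cam (a joint): Turn of the lock's cam (rad): 0 at rest, grows clockwise seen from above, stop at 1.57. The key's bit has about 0.1 rad of play in it and the grip gives a little, so turn the key 0.15 to 0.2 rad further than the cam is to go. A spring (about 0.02 N m at rest, 0.08 N m at the stop) turns it back when let go.
- lock_bolt (a joint): Travel of the bolt (m): 0 shot into the keeper on the lid, 0.010 fully drawn. It follows the cam.
- tube_rack: White foam tube rack, 148 (x) x 196 (y) x 34 mm, fixed; origin at the centre of its underside. The key stands in a well 20 mm in front of (-x) and 61 mm to the left of (+y) its centre; blood tubes reaching 126 mm above the worktop stand at its other end, more than 120 mm from the key.
- lab_timer: Bystander: flat white bench timer, 64 x 64 x 18 mm, lying on the worktop in front of the box; origin at its underside.
- small_vial_a: Bystander: small vial, 25 mm in diameter, 48 mm tall, standing left of the box; origin at its foot.
- small_vial_b: Bystander: another small vial, 25 mm in diameter, 48 mm tall, standing left of the box; origin at its foot.
Mind the look-alikes: they are no part of the job. What is shaped like the key but orange is not meant.

How it is judged:
By the outcome, as a careful person would: the job done as asked, in the order asked, and still so for the second after the job is handed in, while the arm keeps its last pose, push and grip.
It also fails if it takes over 72 s, if anything falls off the work surface, if the arm or the gripper's body presses on something with over 40 N, if the wrist force passes 120 N, or if a joint passes its speed limit or range.

## Working session

There is one attempt and no reset: what is moved stays moved. The work goes in short steps, Python scripts to look and compute and a shell command to move; the robot and the scene stay as the last step left them, time stands still between calls to the robot, and variables do not carry over. Pictures are saved under pics/ and viewed, and the job is handed in when it is done.

```bash
ls; mkdir -p pics; cat > h.py <<'E'
import numpy as np, cv2
from cell import env
def cam(n):
    c=env.read_camera(n); R=cv2.Rodrigues(np.array(c["rvec"],float))[0]; t=np.array(c["tvec"],float).ravel()
    return c,R,t
def ray(c,R,t,u,v):
    d=R.T@np.array([(u-c["cx"])/c["fx"],(v-c["cy"])/c["fy"],1.]); return -R.T@t, d/np.linalg.norm(d)
def onz(c,R,t,u,v,z):
    o,d=ray(c,R,t,u,v); return o+d*(z-o[2])/d[2]
def proj(c,R,t,p):
    q=R@np.array(p,float)+t; return np.array([c["fx"]*q[0]/q[2]+c["cx"],c["fy"]*q[1]/q[2]+c["cy"]])
E
python3 - <<'E'
from h import *
print(env.state())
for n in ("scene","top"):
    c,R,t=cam(n); np.savez(f"/tmp/{n}0.npz",**{k:np.array(v) for k,v in c.items()})
    print(n,c["fx"],c["fy"],c["cx"],c["cy"],"pos",-R.T@t,"fwd",R[2])
    cv2.imwrite(f"pics/{n}0.png",cv2.resize(c["img"][:,:,::-1],(800,600),interpolation=cv2.INTER_CUBIC))
E
```

```text
pics
{'t': 0.0, 'joints': array([ 1.06037971e+00,  4.91535959e-01,  1.55945632e+00, -2.94035322e-05,
        1.09168868e+00, -1.05584139e-01]), 'qvel': array([-0.00101169,  0.00171707, -0.00057194, -0.00059948, -0.00075704,
        0.00142196]), 'tau': array([ 2.64660885e-03, -6.12662816e+01, -2.58183807e+01,  6.93054381e-02,
        4.82895377e-02, -2.33588225e-04]), 'eef_pos': array([246.11815466, 574.45777243, 404.17393061]), 'tcp_rot': array([-3.14050766e+00, -8.87617406e-05,  2.73677370e+00]), 'ft_force': array([-0.10861452, -0.40514883, -0.55546902]), 'moment': array([-0.01049356, -0.00598468,  0.01440006]), 'opening': 0.999343209707309}
scene 498.4933797664655 498.4933797664655 256.0015909621881 196.6978718170867 pos [-393.79676378 -461.7317294  1003.87364398] fwd [ 0.66352937  0.35143543 -0.66047098]
top 489.07231179384786 489.07231179384786 260.7459056113491 192.11821960730973 pos [ 421.54166705   28.39733566 1402.81233534] fwd [ 0.0608734   0.00806213 -0.99811294]
```

View pics/scene0.png

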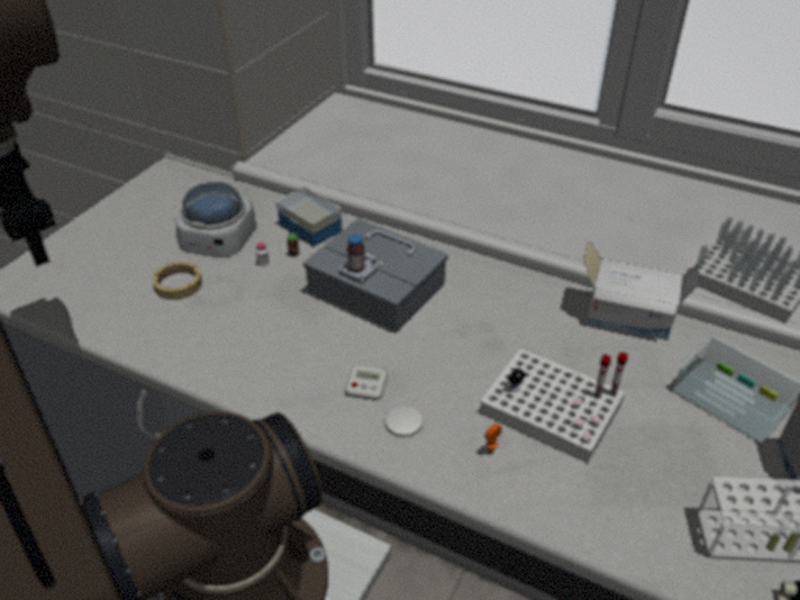

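View pics/top0.png

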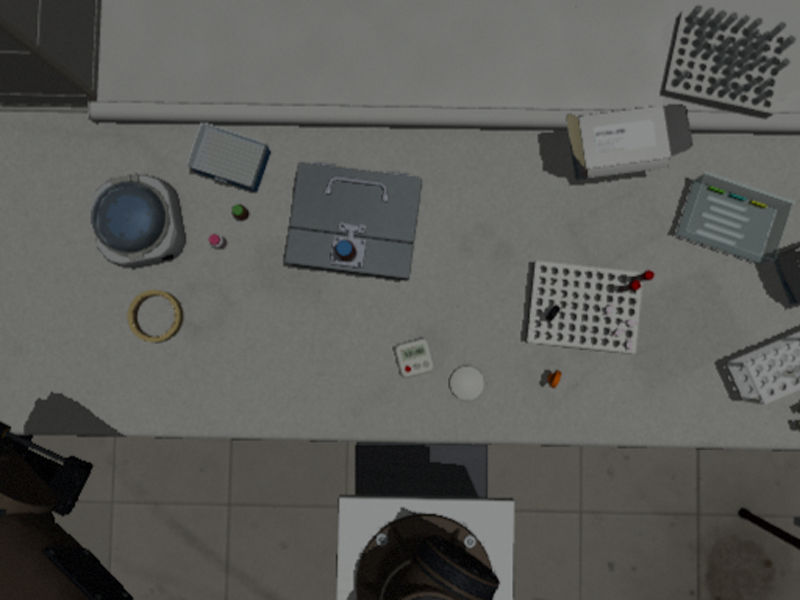

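The scene view has the box with the vial at (356,255), the black key in the rack at (515,378) and the orange look-alike on the worktop at (492,437). The top view has the vial cap at (344,250), the black key at (552,312) and the orange one at (555,379). The black one standing in the white rack fits the description. I'll confirm with enlarged crops.

```bash
python3 - <<'E'
from h import *
T=np.load("/tmp/top0.npz")["img"];S=np.load("/tmp/scene0.npz")["img"]
def crop(I,u,v,w,h,s):
    return cv2.resize(np.clip(I[v:v+h,u:u+w,::-1].astype(float)*1.8,0,255).astype(np.uint8),None,fx=s,fy=s,interpolation=cv2.INTER_CUBIC)
a=crop(T,175,95,104,92,7); cv2.imwrite("pics/c_box.png",cv2.resize(a,(640,566)))
b=crop(T,330,160,60,70,8); c=crop(S,300,225,50,70,8)
cv2.imwrite("pics/c_key.png",cv2.resize(np.hstack([b,c]),(780,496)))
E
```

```text
(no output)
```

View pics/c_box.png

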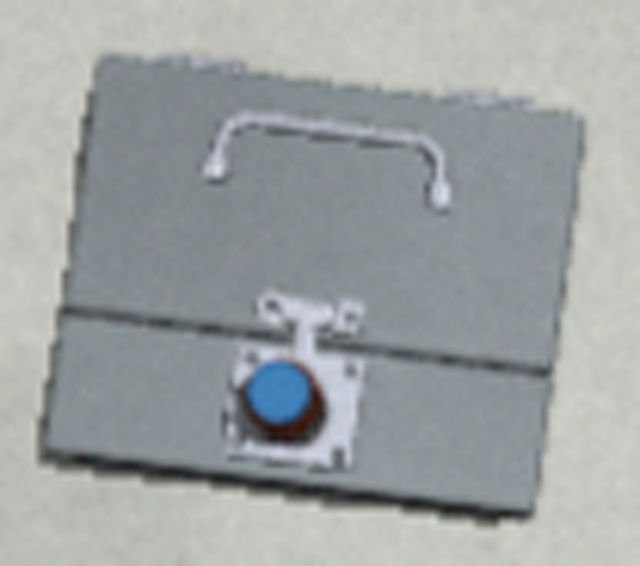

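View pics/c_key.png

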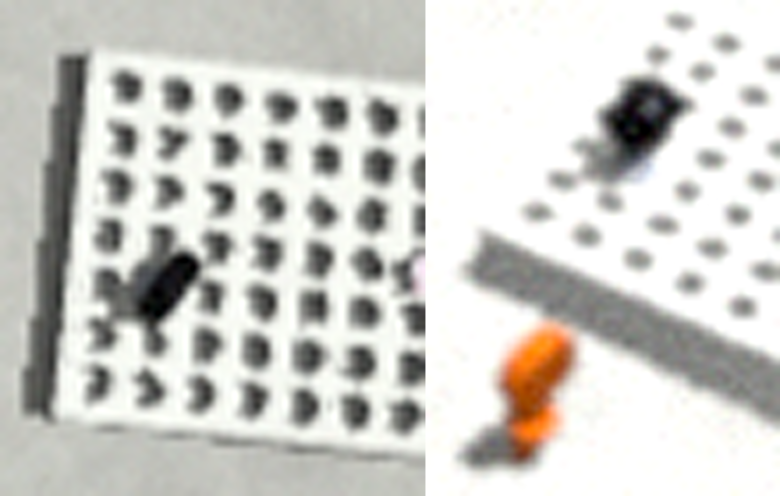

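The enlarged crops confirm the black disc head with the steel shoulder standing in the rack well. The orange one lies or stands on the bare worktop and is not meant. Next I measure.

```bash
cat >> h.py <<'E'
def two(m1,p1,m2,p2):
    o1,d1=ray(*m1,*p1);o2,d2=ray(*m2,*p2)
    A=np.stack([d1,-d2],1); s=np.linalg.lstsq(A,o2-o1,rcond=None)[0]
    a=o1+s[0]*d1;b=o2+s[1]*d2; return (a+b)/2,np.linalg.norm(a-b)
def blobs(m,mn=8):
    n,l,st,ce=cv2.connectedComponentsWithStats(m.astype(np.uint8)); return [(st[i],ce[i],l==i) for i in range(1,n) if st[i,4]>=mn]
def load(n):
    z=np.load(n); c={k:(z[k] if z[k].ndim else float(z[k])) for k in z.files}
    return c,cv2.Rodrigues(c["rvec"])[0],c["tvec"].ravel()
E
python3 - <<'E'
from h import *
M={n:load(f"/tmp/{n}0.npz") for n in("top","scene")}
for n in M:
    I=M[n][0]["img"]; H=cv2.cvtColor(I,cv2.COLOR_RGB2HSV)
    print(n)
    m=(H[...,0]>98)&(H[...,0]<118)&(H[...,1]>130)&(H[...,2]>60)
    for st,ce,l in blobs(m): print(" blue",st,ce.round(1))
    m=I.max(2)<45
    for st,ce,l in blobs(m,15):
        if (n=="top" and 335<ce[0]<375 and 180<ce[1]<220) or (n=="scene" and 315<ce[0]<345 and 225<ce[1]<255):
            print(" black",st,ce.round(1)); v,u=np.where(l)
            r=cv2.minAreaRect(np.stack([u,v],1).astype(np.float32)); print(r)
            if n=="top":
                w,V=np.linalg.eigh(np.cov(np.stack([u,v]))); d=V[:,1]; c0=np.array(ce)
                a=onz(*M[n],*c0,70);b=onz(*M[n],*(c0+5*d),70);print("  key",a,"x-dir yaw deg",np.degrees(np.arctan2((b-a)[1],(b-a)[0])), np.sqrt(w))
    m=(H[...,0]>8)&(H[...,0]<14)&(H[...,1]>200)
    for st,ce,l in blobs(m): print(" orange",st,ce.round(1))
# small vials, timer etc
m=M["top"]
I=m[0]["img"]
# gray box mask: corners from crop
for s in [(100,55),(583,112),(533,520),(40,462)]:
    u=175+s[0]/640*104;v=95+s[1]/566*92
    print("box corner",(round(u,1),round(v,1)),onz(*m,u,v,80).round(1))
for s in [(62,308),(550,370)]:
    u=175+s[0]/640*104;v=95+s[1]/566*92
    print("seam",onz(*m,u,v,80).round(1))
for s in [(240,345),(368,362),(350,466),(225,452)]:
    u=175+s[0]/640*104;v=95+s[1]/566*92
    print("latch",onz(*m,u,v,94).round(1))
E
```

```text
top
 blue [215 154  10  10  76] [219.7 158.3]
 black [336 168   6  50  69] [338.3 192.7]
((338.3515319824219, 192.4851531982422), (1.393052101135254, 49.25434494018555), 5.710593223571777)
  key [ 505.34280605 -172.42656379   70.        ] x-dir yaw deg 174.79292959570947 [ 0.40084617 14.35973772]
 black [349 196   9  11  50] [352.7 200.3]
((352.58538818359375, 200.26828002929688), (4.685213088989258, 10.932164192199707), 38.65980911254883)
  key [ 485.19941267 -211.71552157   70.        ] x-dir yaw deg 141.53599436494986 [1.35250491 3.10281568]
 orange [351 238   8  10  37] [354.2 241.7]
scene
 blue [200 143  17  13  84] [208.4 148.9]
 blue [224 151   7   6  33] [226.9 153.2]
 black [326 237  10  10  62] [330.  241.4]
((329.7307434082031, 241.65382385253906), (6.933752536773682, 10.261953353881836), 33.690067291259766)
 orange [312 272   8  16  60] [314.8 279.1]
box corner (191.2, 103.9) [740.9 234.4  80. ]
box corner (269.7, 113.2) [719.   18.7  80. ]
box corner (261.6, 179.5) [536.5  37.4  80. ]
box corner (181.5, 170.1) [558.1 255.8  80. ]
seam [626.9 248.   80. ]
seam [603.2  31.2  80. ]
latch [609.8 167.2  94. ]
latch [603.4 110.9  94. ]
latch [557.5 117.7  94. ]
latch [562.6 172.5  94. ]
```

```bash
cat >> h.py <<'E'
from scipy.spatial.transform import Rotation as Ro
def goal(p,yaw=None):
    "grasp point p (world mm), yaw deg -> rows units"
    s=env.state(); R=Ro.from_euler("xyz",s["tcp_rot"]).as_matrix()
    tcp=np.array(p,float)+[0,0,171]
    d=R.T@(tcp-s["eef_pos"])
    out={"xyz":(d/150).round(3),"t":round(s["t"],2),"gp":(s["eef_pos"]+R@[0,0,171]).round(1),"yaw":np.degrees(s["tcp_rot"][2]).round(1),"rot":np.degrees(s["tcp_rot"]).round(2)}
    if yaw is not None:
        Rt=Ro.from_euler("xyz",[np.pi,0,np.radians(yaw)]).as_matrix()
        out["rvec"]=(np.degrees(Ro.from_matrix(R.T@Rt).as_rotvec())/45).round(3)
    print(out)
E
python3 - <<'E'
from h import *
M={n:load(f"/tmp/{n}0.npz") for n in("top","scene")}
print("cap z160",onz(*M["top"],219.7,158.3,162), onz(*M["scene"],226.9,153.2,159), two(M["top"],(219.7,158.3),M["scene"],(226.9,153.2)))
print("key",onz(*M["top"],352.7,200.3,63),two(M["top"],(352.7,200.3),M["scene"],(330,241.4)))
print(onz(*M["scene"],330,241.4,63))
goal((583,142,200),157)
E
```

```text
cap z160 [581.75025747 144.91849571 162.        ] [583.09325234 148.65074714 159.        ] (array([581.223797  , 146.04181808, 161.15293034]), np.float64(2.4441789423118823))
key [ 485.58856062 -212.9761721    63.        ] (array([ 485.47175039, -212.82720363,   61.94973828]), np.float64(0.742077504287474))
[ 484.26562126 -212.79651941   63.        ]
{'xyz': array([-3.2  , -1.765,  0.223]), 't': 0.1, 'gp': array([246.1, 574.3, 233.2]), 'yaw': np.float64(156.8), 'rot': array([-1.7995e+02, -1.0000e-02,  1.5680e+02]), 'rvec': array([-0.001, -0.   , -0.004])}
```

```bash
R='[{"x":-1,"y":-0.55},{"x":-1,"y":-0.55},{"x":-1,"y":-0.55}]'; python3 -m pendant '[{"x":-1,"y":-0.55,"jaw":1},{"x":-1,"y":-0.55,"jaw":1},{"x":-1,"y":-0.55,"jaw":1}]'; python3 -m pendant '[{"x":-1,"y":-0.55,"jaw":1},{"x":-1,"y":-0.55,"jaw":1},{"x":-1,"y":-0.55,"jaw":1}]'; python3 -m pendant '[{"x":-1,"y":-0.55,"jaw":1},{"x":-1,"y":-0.55,"jaw":1},{"x":-1,"y":-0.55,"jaw":1},{"x":-1,"y":-0.55,"jaw":1}]'
python3 -c "
from h import *
goal((582,145.5,129),157)"
```

```text
{'xyz': array([-3.185, -1.746,  0.696]), 't': 0.1, 'gp': array([246.1, 574.3, 233.2]), 'yaw': np.float64(156.8), 'rot': array([-1.7995e+02, -1.0000e-02,  1.5680e+02]), 'rvec': array([-0.001, -0.   , -0.004])}invalid input
invalid input
invalid input
```

```bash
python3 -m pendant '[{"x":-1,"y":-0.55,"z":0,"rx":0,"ry":0,"rz":0,"jaw":1},{"x":-1,"y":-0.55,"z":0,"rx":0,"ry":0,"rz":0,"jaw":1},{"x":-1,"y":-0.55,"z":0,"rx":0,"ry":0,"rz":0,"jaw":1}]'
```

```text
t: 0.48
eef_pos: [352.5, 437.8, 404.6]
tcp_rot: [-3.141, -0.0, 2.736]
ft_force: [-0.3, 0.8, -0.1]
opening: 0.999
```

```bash
python3 -m pendant '[{"x":-1,"y":-0.55,"z":0,"rx":0,"ry":0,"rz":0,"jaw":1},{"x":-1,"y":-0.55,"z":0,"rx":0,"ry":0,"rz":0,"jaw":1},{"x":-1,"y":-0.55,"z":0,"rx":0,"ry":0,"rz":0,"jaw":1}]';python3 -m pendant '[{"x":-1,"y":-0.55,"z":0,"rx":0,"ry":0,"rz":0,"jaw":1},{"x":-1,"y":-0.55,"z":0,"rx":0,"ry":0,"rz":0,"jaw":1},{"x":-1,"y":-0.55,"z":0,"rx":0,"ry":0,"rz":0,"jaw":1},{"x":-1,"y":-0.55,"z":0,"rx":0,"ry":0,"rz":0,"jaw":1}]'
python3 -c "
from h import *
goal((582,145.5,129),157)"
```

```text
t: 0.85
eef_pos: [458.1, 302.7, 404.6]
tcp_rot: [-3.141, -0.0, 2.736]
ft_force: [0.4, 0.4, -0.8]
opening: 0.999
t: 1.35
eef_pos: [563.8, 167.3, 404.1]
tcp_rot: [-3.141, -0.0, 2.733]
ft_force: [-0.1, 0.0, 0.4]
opening: 1.001
{'xyz': array([-0.17 , -0.085,  0.694]), 't': 1.35, 'gp': array([563.7, 167.3, 233.1]), 'yaw': np.float64(156.6), 'rot': array([-1.7998e+02, -2.0000e-02,  1.5660e+02]), 'rvec': array([-0.001, -0.   , -0.009])}
```

```bash
python3 -m pendant '[{"x":-0.17,"y":-0.085,"z":0,"rx":0,"ry":0,"rz":0,"jaw":1},{"x":-0.17,"y":-0.085,"z":0.3,"rx":0,"ry":0,"rz":0,"jaw":1},{"x":-0.17,"y":-0.085,"z":0.5,"rx":0,"ry":0,"rz":0,"jaw":1},{"x":-0.17,"y":-0.085,"z":0.69,"rx":0,"ry":0,"rz":0,"jaw":1},{"x":-0.17,"y":-0.085,"z":0.69,"rx":0,"ry":0,"rz":0,"jaw":1},{"x":-0.17,"y":-0.085,"z":0.69,"rx":0,"ry":0,"rz":0,"jaw":1}]'
python3 - <<'E'
from h import *
goal((582,145.5,129),157)
for n in("top","scene"):
    c,R,t=cam(n); u,v=proj(c,R,t,(582,145,120)).astype(int)
    a=c["img"][v-40:v+40,u-50:u+50,::-1]; cv2.imwrite(f"pics/g1{n}.png",cv2.resize(np.clip(a*1.6,0,255).astype(np.uint8),None,fx=5,fy=5,interpolation=cv2.INTER_CUBIC))
E
```

```text
t: 2.1
eef_pos: [580.7, 148.5, 302.2]
tcp_rot: [3.141, 0.001, 2.737]
ft_force: [0.6, 0.7, 0.7]
opening: 0.997
{'xyz': array([-0.016, -0.015,  0.015]), 't': 2.1, 'gp': array([580.8, 148.6, 131.2]), 'yaw': np.float64(156.8), 'rot': array([1.7997e+02, 4.0000e-02, 1.5684e+02]), 'rvec': array([ 0.001,  0.001, -0.004])}
```

View pics/g1scene.png

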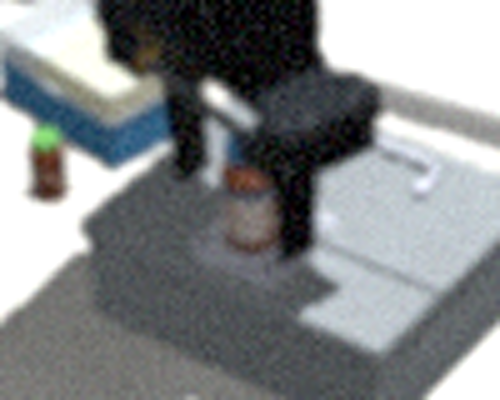

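The vial stands between the two open fingers at about (250,215) in the crop. Closing the jaws with a small correction.

```bash
python3 -m pendant '[{"x":-0.015,"y":-0.015,"z":0.012,"rx":0,"ry":0,"rz":0,"jaw":1},{"x":-0.015,"y":-0.015,"z":0.012,"rx":0,"ry":0,"rz":0,"jaw":0.5},{"x":-0.015,"y":-0.015,"z":0.012,"rx":0,"ry":0,"rz":0,"jaw":0.25},{"x":-0.015,"y":-0.015,"z":0.012,"rx":0,"ry":0,"rz":0,"jaw":0.25},{"x":-0.015,"y":-0.015,"z":0.012,"rx":0,"ry":0,"rz":0,"jaw":0.25},{"x":-0.015,"y":-0.015,"z":0.012,"rx":0,"ry":0,"rz":0,"jaw":0.25},{"x":-0.015,"y":-0.015,"z":0.012,"rx":0,"ry":0,"rz":0,"jaw":0.25}]'
```

```text
t: 3.08
eef_pos: [581.9, 145.1, 299.4]
tcp_rot: [3.142, -0.0, 2.737]
ft_force: [0.7, -1.0, -0.5]
opening: 0.427
```

```bash
python3 -m pendant '[{"x":0,"y":0,"z":0,"rx":0,"ry":0,"rz":0,"jaw":0},{"x":0,"y":0,"z":0,"rx":0,"ry":0,"rz":0,"jaw":0},{"x":0,"y":0,"z":0,"rx":0,"ry":0,"rz":0,"jaw":0},{"x":0,"y":0,"z":0,"rx":0,"ry":0,"rz":0,"jaw":0}]'
```

```text
t: 3.58
eef_pos: [581.9, 145.1, 299.4]
tcp_rot: [3.141, -0.0, 2.737]
ft_force: [-0.0, 0.4, 0.1]
opening: 0.341
```

```bash
python3 -m pendant '[{"x":0,"y":0,"z":-0.1,"rx":0,"ry":0,"rz":0,"jaw":0},{"x":0,"y":0,"z":-0.3,"rx":0,"ry":0,"rz":0,"jaw":0},{"x":-0.2,"y":-0.3,"z":-0.3,"rx":0,"ry":0,"rz":0,"jaw":0},{"x":-0.4,"y":-0.6,"z":-0.3,"rx":0,"ry":0,"rz":0,"jaw":0},{"x":-0.6,"y":-0.9,"z":-0.3,"rx":0,"ry":0,"rz":0,"jaw":0},{"x":-0.65,"y":-1,"z":-0.3,"rx":0,"ry":0,"rz":0,"jaw":0},{"x":-0.65,"y":-1,"z":-0.3,"rx":0,"ry":0,"rz":0,"jaw":0}]'
python3 - <<'E'
from h import *
goal((595,-70,38),157)
c,R,t=cam("top"); print(proj(c,R,t,(595,-70,0))); np.savez("/tmp/top1.npz",**{k:np.array(v) for k,v in c.items()})
cv2.imwrite("pics/top1.png",cv2.resize(np.clip(c["img"][:,:,::-1]*1.6,0,255).astype(np.uint8),(800,600)))
u,v=proj(c,R,t,(582,144,94)).astype(int); print(u,v)
cv2.imwrite("pics/hole1.png",cv2.resize(np.clip(c["img"][v-15:v+15,u-20:u+20,::-1]*1.8,0,255).astype(np.uint8),None,fx=16,fy=16,interpolation=cv2.INTER_CUBIC))
E
```

```text
t: 4.45
eef_pos: [612.3, -31.7, 344.9]
tcp_rot: [3.141, 0.0, 2.735]
ft_force: [-0.2, 0.6, -0.5]
opening: 0.339
{'xyz': array([ 0.005, -0.28 ,  0.906]), 't': 4.45, 'gp': array([612.4, -31.7, 173.9]), 'yaw': np.float64(156.7), 'rot': array([1.7998e+02, 1.0000e-02, 1.5671e+02]), 'rvec': array([ 0.   ,  0.   , -0.006])}
[299.39120584 162.40955678]
222 161
```

View pics/top1.png

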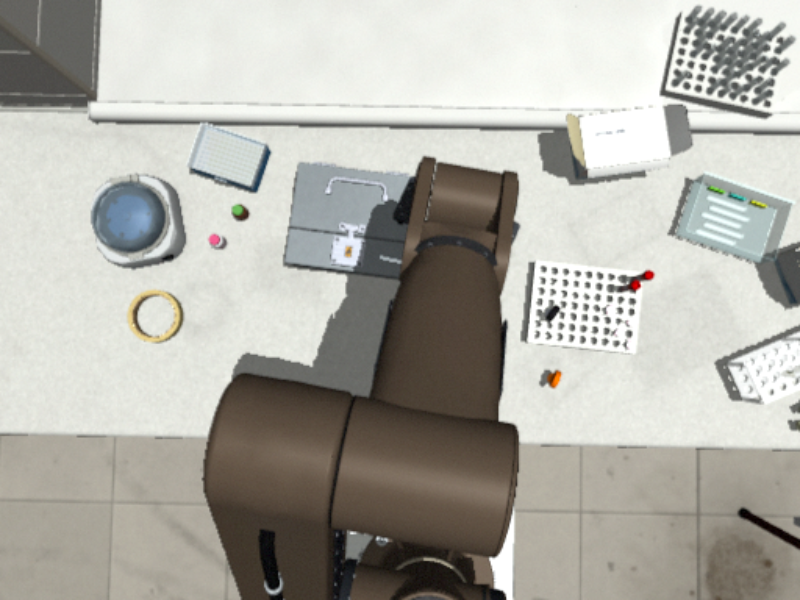

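View pics/hole1.png

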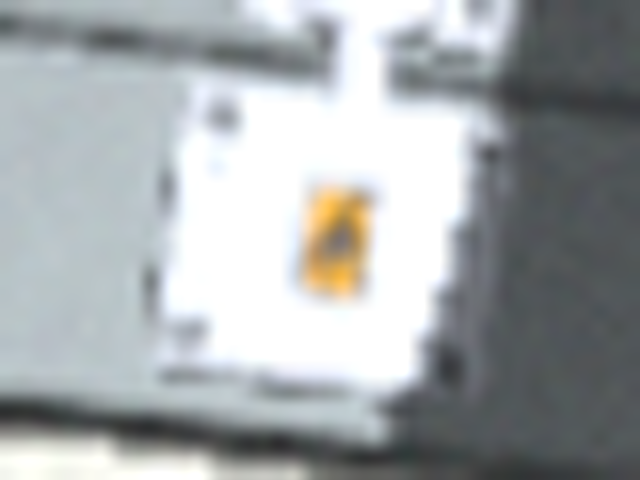

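The picture shows the arm clear of the latch. The keyhole is visible as an orange-filled slot near (348,250) in the top view, its long side running along the box's x. Now setting the vial down.

```bash
python3 -m pendant '[{"x":0,"y":-0.28,"z":0,"rx":0,"ry":0,"rz":0,"jaw":0},{"x":0,"y":-0.28,"z":0.35,"rx":0,"ry":0,"rz":0,"jaw":0},{"x":0,"y":-0.28,"z":0.65,"rx":0,"ry":0,"rz":0,"jaw":0},{"x":0,"y":-0.28,"z":0.84,"rx":0,"ry":0,"rz":0,"jaw":0},{"x":0,"y":-0.28,"z":0.88,"rx":0,"ry":0,"rz":0,"jaw":0},{"x":0,"y":-0.28,"z":0.9,"rx":0,"ry":0,"rz":0,"jaw":0},{"x":0,"y":-0.28,"z":0.91,"rx":0,"ry":0,"rz":0,"jaw":0},{"x":0,"y":-0.28,"z":0.91,"rx":0,"ry":0,"rz":0,"jaw":0}]'
python3 - <<'E'
from h import *
goal((595,-70,35),157)
c,R,t=cam("top")
u,v=proj(c,R,t,(582,144,94)).astype(int)
I=c["img"][v-15:v+15,u-20:u+20]; H=cv2.cvtColor(I,cv2.COLOR_RGB2HSV)
m=(H[...,1]>70)&(H[...,0]<35)
for st,ce,l in blobs(m,4):
    p=np.array(ce)+[u-20,v-15]; print(st,p,onz(c,R,t,*p,92))
cv2.imwrite("pics/hole2.png",cv2.resize(np.clip(I[...,::-1]*1.3,0,255).astype(np.uint8),None,fx=16,fy=16,interpolation=cv2.INTER_CUBIC))
E
```

```text
t: 5.5
eef_pos: [596.0, -69.7, 208.8]
tcp_rot: [3.141, 0.001, 2.737]
ft_force: [-0.7, 0.4, -0.2]
opening: 0.34
{'xyz': array([ 0.006, -0.004,  0.019]), 't': 5.5, 'gp': array([596.2, -69.8,  37.8]), 'yaw': np.float64(156.8), 'rot': array([1.7998e+02, 7.0000e-02, 1.5681e+02]), 'rvec': array([ 0.   ,  0.002, -0.004])}
[19 12  4  6 20] [222.45 160.5 ] [584.95669225 143.92460726  92.        ]
```

View pics/hole2.png

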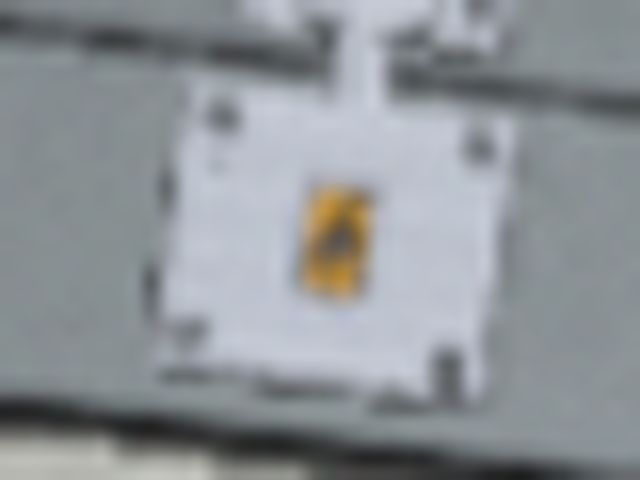

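```bash
python3 -m pendant '[{"x":0,"y":0,"z":0.012,"rx":0,"ry":0,"rz":0,"jaw":0},{"x":0,"y":0,"z":0.018,"rx":0,"ry":0,"rz":0,"jaw":0},{"x":0,"y":0,"z":0.018,"rx":0,"ry":0,"rz":0,"jaw":0}]'
```

```text
t: 5.92
eef_pos: [595.9, -69.9, 205.4]
tcp_rot: [3.141, 0.0, 2.737]
ft_force: [-1.2, 0.2, 2.9]
opening: 0.341
```

Contact on the worktop (about 3 N). Releasing and going up.

```bash
python3 -m pendant '[{"x":0,"y":0,"z":0,"rx":0,"ry":0,"rz":0,"jaw":0.45},{"x":0,"y":0,"z":0,"rx":0,"ry":0,"rz":0,"jaw":0.7},{"x":0,"y":0,"z":0,"rx":0,"ry":0,"rz":0,"jaw":0.7},{"x":0,"y":0,"z":0,"rx":0,"ry":0,"rz":0,"jaw":0.7},{"x":0,"y":0,"z":-0.2,"rx":0,"ry":0,"rz":0,"jaw":0.7},{"x":0,"y":0,"z":-0.5,"rx":0,"ry":0,"rz":0,"jaw":0.6},{"x":0,"y":0,"z":-0.75,"rx":0,"ry":0,"rz":0,"jaw":0.5},{"x":0,"y":0,"z":-0.75,"rx":0,"ry":0,"rz":0,"jaw":0.5}]'
python3 -c "
from h import *
goal((485.5,-213,140),142.5)
c,R,t=cam('scene'); np.savez('/tmp/scene2.npz',**{k:np.array(v) for k,v in c.items()})
cv2.imwrite('pics/scene2.png',cv2.resize(np.clip(c['img'][100:330,120:430,::-1]*1.5,0,255).astype(np.uint8),(775,575)))"
```

```text
t: 6.92
eef_pos: [596.1, -69.8, 320.5]
tcp_rot: [3.141, 0.005, 2.737]
ft_force: [-0.6, -0.4, -0.7]
opening: 0.509
{'xyz': array([ 0.302, -1.168,  0.06 ]), 't': 6.92, 'gp': array([596.9, -70. , 149.5]), 'yaw': np.float64(156.8), 'rot': array([179.94,   0.28, 156.81]), 'rvec': array([0.002, 0.006, 0.318])}
```

View pics/scene2.png

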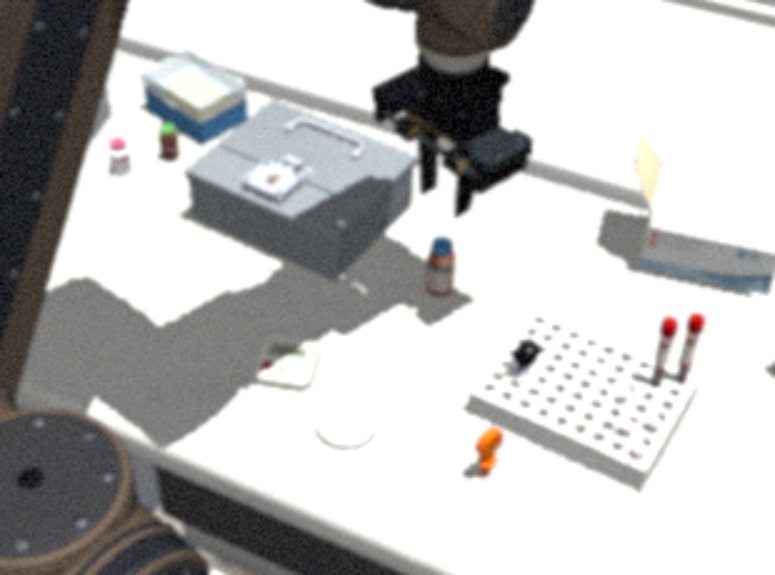

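The vial stands upright on the worktop at (440,268) in this crop, and nothing else has moved. Next, the key.

```bash
python3 -m pendant '[{"x":0.15,"y":-0.4,"z":0,"rx":0,"ry":0,"rz":0.1,"jaw":0.5},{"x":0.25,"y":-0.8,"z":0,"rx":0,"ry":0,"rz":0.3,"jaw":0.45},{"x":0.3,"y":-1,"z":0,"rx":0,"ry":0,"rz":0.32,"jaw":0.45},{"x":0.3,"y":-1,"z":0,"rx":0,"ry":0,"rz":0.32,"jaw":0.45}]'
python3 - <<'E'
from h import *
goal((485.5,-213,130),142.5)
S=load("/tmp/scene2.npz"); I=S[0]["img"]; H=cv2.cvtColor(I,cv2.COLOR_RGB2HSV)
u0,v0=222,163; s=I[v0:v0+18,u0:u0+16]; h=H[v0:v0+18,u0:u0+16]
m=(h[...,1]>90)&(h[...,0]<35)
for st,ce,l in blobs(m,2): 
    p=ce+[u0,v0]; print(st,p,onz(*S,*p,94),two(load("/tmp/top1.npz"),(222.5,160.53),S,p))
T=load("/tmp/top1.npz"); print("top",onz(*T,222.5,160.53,94), proj(*S,onz(*T,222.5,160.53,94)))
# hole direction in top: line along slot & latch plate edges (crop coords of hole2.png)
P=lambda a,b: onz(*T,202+a/16-.5,146+b/16-.5,94)
for a,b in [((160,375),(185,82)),((480,400),(515,112)),((303,290),(318,190)),((362,292),(374,190))]:
    d=P(*b)-P(*a); print("yaw",np.degrees(np.arctan2(d[1],d[0])).round(1),np.linalg.norm(d).round(1))
for a,b in [((515,112),(185,82)),((480,400),(160,375))]:
    d=P(*b)-P(*a); print("yaw-90",np.degrees(np.arctan2(d[1],d[0])).round(1)-90)
E
```

```text
t: 7.48
eef_pos: [494.4, -191.4, 316.6]
tcp_rot: [-3.141, -0.002, 2.482]
ft_force: [0.2, 0.5, 1.1]
opening: 0.453
{'xyz': array([-0.042, -0.15 ,  0.104]), 't': 7.47, 'gp': array([ 494.1, -191.2,  145.6]), 'yaw': np.float64(142.2), 'rot': array([-1.7998e+02, -1.2000e-01,  1.4223e+02]), 'rvec': array([-0.   , -0.003, -0.006])}
top [584.62860586 143.61165868  94.        ] [229.60665551 171.29903075]
yaw -3.4 49.8
yaw -5.6 49.1
yaw -7.1 17.1
yaw -5.3 17.4
yaw-90 -4.200000000000003
yaw-90 -3.4000000000000057
```

```bash
python3 -m pendant '[{"x":-0.042,"y":-0.15,"z":0.1,"rx":0,"ry":0,"rz":0,"jaw":0.45},{"x":-0.042,"y":-0.15,"z":0.3,"rx":0,"ry":0,"rz":0,"jaw":0.45},{"x":-0.042,"y":-0.15,"z":0.3,"rx":0,"ry":0,"rz":0,"jaw":0.45}]'
python3 - <<'E'
from h import *
goal((485.5,-213,62),142.5)
c,R,t=cam("scene"); u,v=proj(c,R,t,(485.5,-213,70)).astype(int)
cv2.imwrite("pics/k1.png",cv2.resize(np.clip(c["img"][v-25:v+25,u-30:u+30,::-1]*2.0,0,255).astype(np.uint8),None,fx=11,fy=11,interpolation=cv2.INTER_CUBIC))
I=c["img"];H=cv2.cvtColor(I,cv2.COLOR_RGB2HSV)
S=(c,R,t);u,v=229,171
s=I[v-8:v+9,u-10:u+11];h=H[v-8:v+9,u-10:u+11]
m=(h[...,1]>60)&(h[...,0]<30)
for st,ce,l in blobs(m,2): print(st,ce+[u-10,v-8],onz(*S,*(ce+[u-10,v-8]),93))
cv2.imwrite("pics/hs.png",cv2.resize(s[...,::-1],None,fx=20,fy=20,interpolation=cv2.INTER_CUBIC))
E
```

```text
t: 7.85
eef_pos: [486.8, -210.9, 270.6]
tcp_rot: [-3.141, -0.005, 2.486]
ft_force: [-0.1, 0.5, 0.8]
opening: 0.45
{'xyz': array([-0.003, -0.016,  0.251]), 't': 7.85, 'gp': array([ 486.2, -210.5,   99.6]), 'yaw': np.float64(142.4), 'rot': array([-179.98,   -0.26,  142.45]), 'rvec': array([-0.   , -0.006, -0.001])}
[9 8 2 2 4] [228.5 171.5] [583.38857271 146.69111082  93.        ]
```

View pics/k1.png

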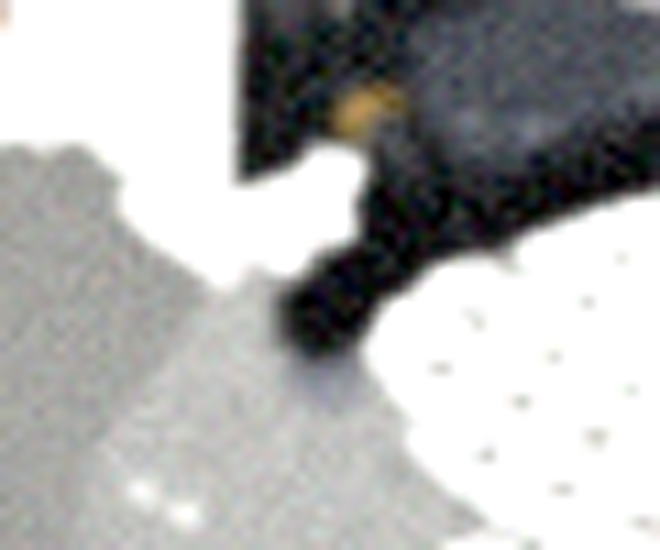

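View pics/hs.png

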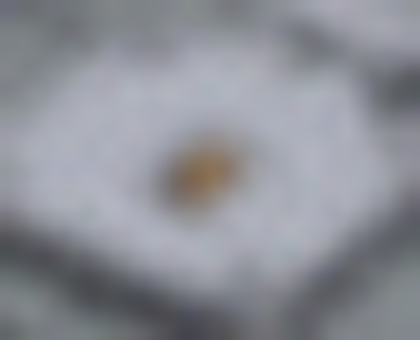

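```bash
python3 - <<'E'
from h import *
S=load("/tmp/scene2.npz"); g=np.array([486.2,-210.5,80.6]); y=np.array([.609,.793,0])
u,v=proj(*S,(485.5,-213,70)).astype(int); o=np.array([u-30,v-25])
f=lambda p:((proj(*S,p)-o)*11).round()
print("key top",f((485.5,-213,78)),"bow",f((485.5,-213,62)))
for s in(1,-1): print(s,f(g+s*y*21),f(g+s*y*33),f(g+s*y*21+[0,0,40]))
E
```

```text
key top [339. 254.] bow [332. 301.]
1 [285. 183.] [259. 150.] [300.  61.]
-1 [378. 300.] [406. 334.] [396. 178.]
```

The crop shows the key head at (330,310), with the rear finger tip at (290,180) and the front finger merging beside it. The predicted tip positions agree, so the fingers straddle the head.

```bash
python3 -m pendant '[{"x":-0.003,"y":-0.015,"z":0,"rx":0,"ry":0,"rz":0,"jaw":0.45},{"x":-0.003,"y":-0.015,"z":0.08,"rx":0,"ry":0,"rz":0,"jaw":0.45},{"x":-0.003,"y":-0.015,"z":0.16,"rx":0,"ry":0,"rz":0,"jaw":0.45},{"x":-0.003,"y":-0.015,"z":0.24,"rx":0,"ry":0,"rz":0,"jaw":0.45},{"x":-0.003,"y":-0.015,"z":0.24,"rx":0,"ry":0,"rz":0,"jaw":0.45}]'
python3 - <<'E'
from h import *
goal((485.5,-213,62),142.5)
E
```

```text
t: 8.52
eef_pos: [485.6, -213.6, 235.5]
tcp_rot: [-3.141, -0.002, 2.485]
ft_force: [0.9, 0.4, 0.3]
opening: 0.45
{'xyz': array([0.003, 0.003, 0.017]), 't': 8.53, 'gp': array([ 485.3, -213.4,   64.5]), 'yaw': np.float64(142.4), 'rot': array([-1.7999e+02, -1.2000e-01,  1.4240e+02]), 'rvec': array([-0.   , -0.003, -0.002])}
```

```bash
python3 -m pendant '[{"x":0,"y":0,"z":0.012,"rx":0,"ry":0,"rz":0,"jaw":0.35},{"x":0,"y":0,"z":0.012,"rx":0,"ry":0,"rz":0,"jaw":0.25},{"x":0,"y":0,"z":0.012,"rx":0,"ry":0,"rz":0,"jaw":0.2},{"x":0,"y":0,"z":0.012,"rx":0,"ry":0,"rz":0,"jaw":0.16},{"x":0,"y":0,"z":0.012,"rx":0,"ry":0,"rz":0,"jaw":0.13},{"x":0,"y":0,"z":0.012,"rx":0,"ry":0,"rz":0,"jaw":0.11},{"x":0,"y":0,"z":0.012,"rx":0,"ry":0,"rz":0,"jaw":0.05},{"x":0,"y":0,"z":0.012,"rx":0,"ry":0,"rz":0,"jaw":0},{"x":0,"y":0,"z":0.012,"rx":0,"ry":0,"rz":0,"jaw":0},{"x":0,"y":0,"z":0.012,"rx":0,"ry":0,"rz":0,"jaw":0}]'
python3 - <<'E'
from h import *
goal((485.5,-213,120),142.5)
print(env.state()["ft_force"],env.state()["moment"])
E
```

```text
t: 9.78
eef_pos: [485.7, -213.7, 234.9]
tcp_rot: [3.141, 0.0, 2.485]
ft_force: [0.1, 0.3, 0.9]
opening: 0.105
{'xyz': array([ 0.004,  0.003, -0.374]), 't': 9.78, 'gp': array([ 485.7, -213.7,   63.9]), 'yaw': np.float64(142.4), 'rot': array([179.99,   0.  , 142.41]), 'rvec': array([ 0.   ,  0.   , -0.002])}
[0.12860838 0.3387869  0.87555402] [ 0.06822848  0.04932534 -0.03165054]
```

Key gripped (opening 10 mm). Lifting it straight out.

```bash
python3 -m pendant '[{"x":0,"y":0,"z":-0.05,"rx":0,"ry":0,"rz":0,"jaw":0},{"x":0,"y":0,"z":-0.15,"rx":0,"ry":0,"rz":0,"jaw":0},{"x":0,"y":0,"z":-0.3,"rx":0,"ry":0,"rz":0,"jaw":0},{"x":0,"y":0,"z":-0.6,"rx":0,"ry":0,"rz":0,"jaw":0},{"x":0,"y":0,"z":-0.85,"rx":0,"ry":0,"rz":0,"jaw":0},{"x":0,"y":0,"z":-0.85,"rx":0,"ry":0,"rz":0,"jaw":0}]'
python3 - <<'E'
from h import *
goal((584.5,144.5,180),174.5)
for n in("scene","top"):
    c,R,t=cam(n); u,v=proj(c,R,t,(485.5,-213,170)).astype(int); print(n,u,v)
    cv2.imwrite(f"pics/k2{n}.png",cv2.resize(np.clip(c["img"][v-30:v+30,u-35:u+35,::-1]*2.0,0,255).astype(np.uint8),None,fx=10,fy=10,interpolation=cv2.INTER_CUBIC))
E
```

```text
t: 10.52
eef_pos: [485.7, -213.6, 365.9]
tcp_rot: [3.141, 0.006, 2.486]
ft_force: [0.6, -0.2, -0.9]
opening: 0.104
{'xyz': array([0.935, 2.294, 0.095]), 't': 10.53, 'gp': array([ 486.5, -214.1,  194.9]), 'yaw': np.float64(142.4), 'rot': array([179.95,   0.33, 142.41]), 'rvec': array([-0.001,  0.008, -0.713])}
scene 334 210
top 360 198
```

View pics/k2scene.png

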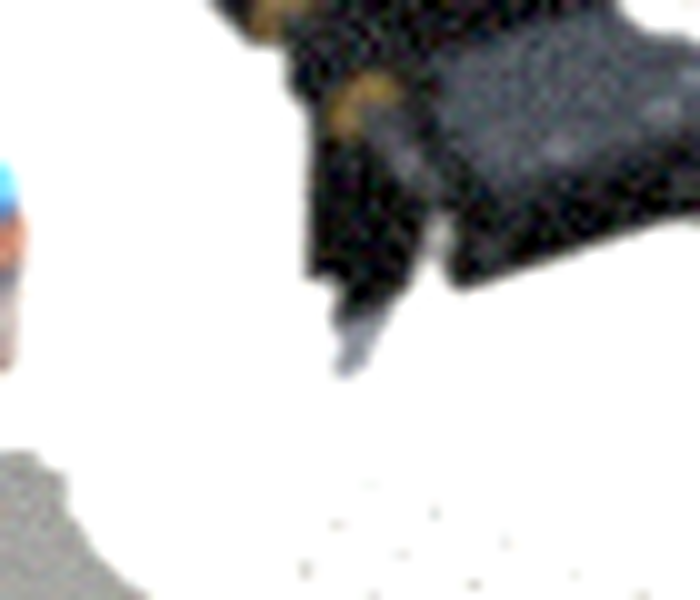

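The key is in the fingers, hanging straight with its steel bit at (350,345). Carrying it to above the lock.

```bash
python3 -m pendant '[{"x":0.15,"y":0.35,"z":0,"rx":0,"ry":0,"rz":0,"jaw":0},{"x":0.3,"y":0.7,"z":0,"rx":0,"ry":0,"rz":0,"jaw":0},{"x":0.4,"y":1,"z":0,"rx":0,"ry":0,"rz":0,"jaw":0},{"x":0.4,"y":1,"z":0,"rx":0,"ry":0,"rz":0,"jaw":0}]'; python3 -m pendant '[{"x":0.15,"y":0.35,"z":0,"rx":0,"ry":0,"rz":0,"jaw":0},{"x":0.3,"y":0.7,"z":0,"rx":0,"ry":0,"rz":0,"jaw":0},{"x":0.4,"y":1,"z":0,"rx":0,"ry":0,"rz":0,"jaw":0},{"x":0.4,"y":1,"z":0,"rx":0,"ry":0,"rz":0,"jaw":0}]'
python3 - <<'E'
from h import *
goal((584.5,144.5,175),174.5)
E
```

```text
t: 11.12
eef_pos: [530.0, -55.7, 361.2]
tcp_rot: [-3.141, -0.002, 2.489]
ft_force: [-0.1, -1.3, -0.6]
opening: 0.105
t: 11.62
eef_pos: [574.0, 98.9, 361.2]
tcp_rot: [-3.141, -0.001, 2.488]
ft_force: [-0.7, -0.5, -0.7]
opening: 0.102
{'xyz': array([0.129, 0.284, 0.101]), 't': 11.62, 'gp': array([573.7,  98.9, 190.2]), 'yaw': np.float64(142.6), 'rot': array([-1.7995e+02, -7.0000e-02,  1.4256e+02]), 'rvec': array([-0.001, -0.002, -0.71 ])}
```

```bash
python3 -m pendant '[{"x":0.13,"y":0.284,"z":0,"rx":0,"ry":0,"rz":-0.23,"jaw":0},{"x":0.13,"y":0.284,"z":0.05,"rx":0,"ry":0,"rz":-0.46,"jaw":0},{"x":0.13,"y":0.284,"z":0.12,"rx":0,"ry":0,"rz":-0.7,"jaw":0},{"x":0.13,"y":0.284,"z":0.16,"rx":0,"ry":0,"rz":-0.71,"jaw":0},{"x":0.13,"y":0.284,"z":0.16,"rx":0,"ry":0,"rz":-0.71,"jaw":0},{"x":0.13,"y":0.284,"z":0.16,"rx":0,"ry":0,"rz":-0.71,"jaw":0}]'
python3 - <<'E'
from h import *
goal((584.5,144.5,165),174.5)
for n in("scene","top"):
    c,R,t=cam(n); np.savez(f"/tmp/{n}3.npz",**{k:np.array(v) for k,v in c.items()})
    u,v=proj(c,R,t,(584,144,120)).astype(int); print(n,u,v)
    cv2.imwrite(f"pics/k3{n}.png",cv2.resize(np.clip(c["img"][v-22:v+22,u-28:u+28,::-1]*1.4,0,255).astype(np.uint8),None,fx=14,fy=13.5,interpolation=cv2.INTER_CUBIC))
E
```

```text
t: 12.38
eef_pos: [584.3, 142.4, 338.6]
tcp_rot: [3.141, 0.0, 3.04]
ft_force: [0.5, -0.5, -0.7]
opening: 0.107
{'xyz': array([-0.   ,  0.014,  0.018]), 't': 12.38, 'gp': array([584.3, 142.4, 167.6]), 'yaw': np.float64(174.2), 'rot': array([1.7999e+02, 1.0000e-02, 1.7419e+02]), 'rvec': array([ 0.   ,  0.   , -0.007])}
scene 229 164
top 221 159
```

View pics/k3scene.png

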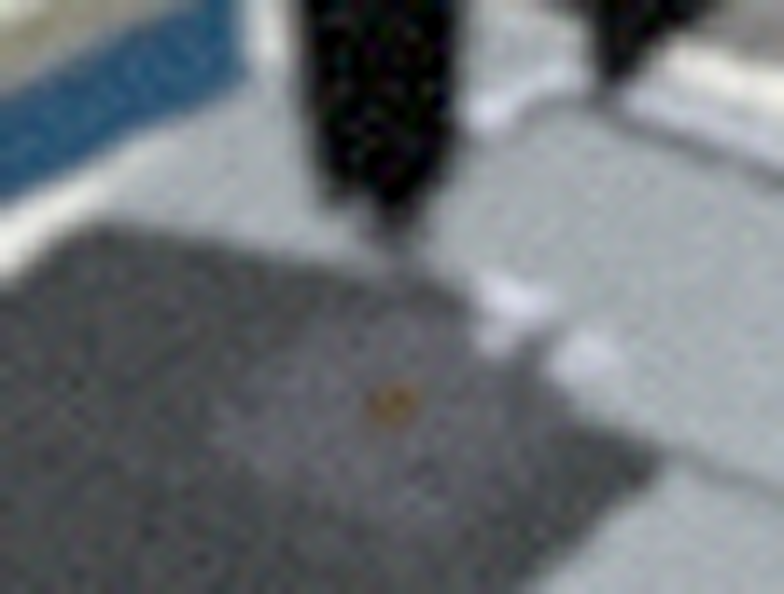

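View pics/k3top.png

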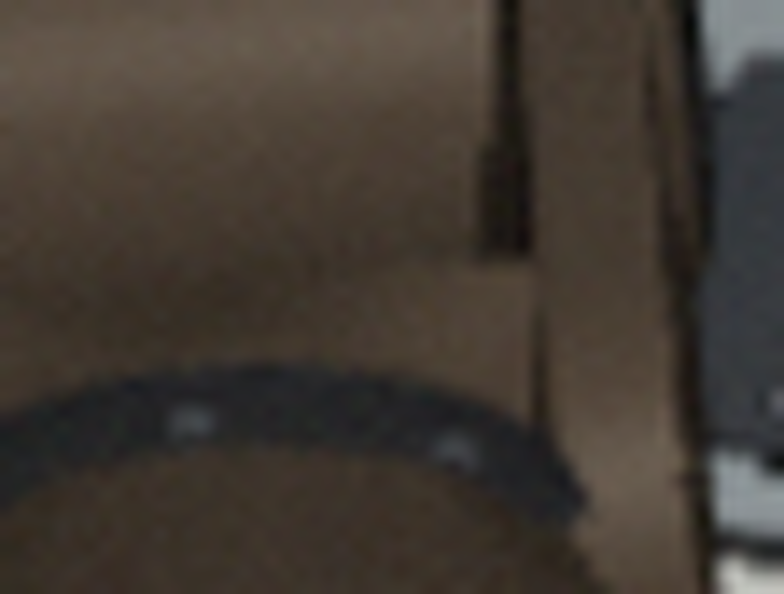

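```bash
python3 - <<'E'
from h import *
S=load("/tmp/scene3.npz")
for p in [(584.3,142.4,139),(584.3,142.4,118.7),(584.3,142.4,165.7),(584.3,142.4,148.6)]: print(p,proj(*S,p).round(1))
c=S[0]["img"][145:175,214:244,::-1]
cv2.imwrite("pics/k4.png",cv2.resize(np.clip(c*1.8,0,255).astype(np.uint8),None,fx=20,fy=20,interpolation=cv2.INTER_CUBIC))
g=S[0]["img"].mean(2).astype(int); 
for v in range(152,168): print(v,g[v,222:240])
E
```

```text
(584.3, 142.4, 139) [229.3 159.2]
(584.3, 142.4, 118.7) [229.6 164.8]
(584.3, 142.4, 165.7) [228.9 151.7]
(584.3, 142.4, 148.6) [229.2 156.5]
152 [ 88  50  16   0   5  18   6  12  17   9  17  48  77 102 113 108 110 121]
153 [ 94  52  20   5  21   0   1   7  10   5  24  61  88 102 112 117 118 117]
154 [101  64  27   4   9   1   9  10   0   9  38  72  97 115 116 115 118 122]
155 [109  78  49  21  19   7   6   1   3  27  50  86 104 114 117 117 119 119]
156 [111  88  52  40  44  33   4   0  23  50  83 105 114 121 120 120 122 121]
157 [116  97  78  71  70  52  23  25  34  68 100 111 120 118 115 122 120 120]
158 [123 113 104  99  81  64  38  36  50  78 103 117 121 118 120 124 120 118]
159 [116 119 116 109  86  65  52  53  68  79 105 117 119 120 119 119 119 125]
160 [106 110 111 104  97  83  68  61  74  95 107 118 121 122 123 117 121 117]
161 [ 79  78  86  86  87  88  81  71  75  87 106 112 122 123 124 117 123 119]
162 [ 55  55  59  67  73  76  73  63  68  73  90 100 110 134 139 134 121 122]
163 [ 55  53  57  54  51  61  64  64  57  55  66  82 101 129 149 154 145 139]
164 [ 54  50  60  53  57  59  55  59  56  58  57  62  85 120 144 154 154 144]
165 [ 52  59  60  59  62  55  64  69  67  63  64  65  80 102 123 137 136 130]
166 [ 58  64  67  66  64  70  70  69  76  70  72  72  88 112 124 123 112 106]
167 [ 63  66  66  69  59  70  69  71  74  71  70  72  80 112 119 109  85  85]
```

View pics/k4.png

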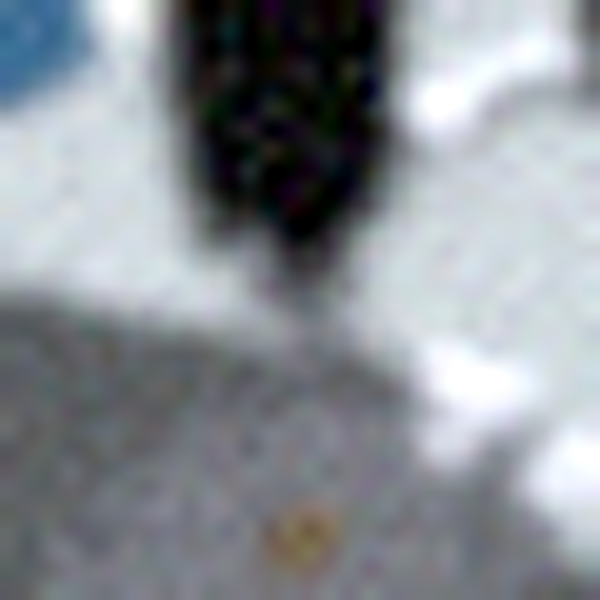

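The key axis shows at u≈229.2 and the keyhole's orange at (228.6,171.5). Together with the top view this puts the hole about 1.5 mm further in +y. I correct for that and lower to just above the cover.

```bash
python3 -m pendant '[{"x":-0.006,"y":0.011,"z":0.05,"rx":0,"ry":0,"rz":0,"jaw":0},{"x":-0.006,"y":0.011,"z":0.12,"rx":0,"ry":0,"rz":0,"jaw":0},{"x":-0.006,"y":0.011,"z":0.15,"rx":0,"ry":0,"rz":0,"jaw":0},{"x":-0.006,"y":0.011,"z":0.15,"rx":0,"ry":0,"rz":0,"jaw":0},{"x":-0.006,"y":0.011,"z":0.15,"rx":0,"ry":0,"rz":0,"jaw":0}]'
python3 - <<'E'
from h import *
goal((585.4,144,138),174.5)
print(env.state()["ft_force"],env.state()["moment"])
c,R,t=cam("scene"); np.savez("/tmp/scene5.npz",**{k:np.array(v) for k,v in c.items()})
cv2.imwrite("pics/k5.png",cv2.resize(np.clip(c["img"][150:180,214:244,::-1]*2.2,0,255).astype(np.uint8),None,fx=20,fy=20,interpolation=cv2.INTER_CUBIC))
E
```

```text
t: 13.1
eef_pos: [585.3, 144.4, 316.1]
tcp_rot: [3.141, 0.0, 3.043]
ft_force: [0.5, -0.2, -0.0]
opening: 0.103
{'xyz': array([-0.001, -0.003,  0.047]), 't': 13.1, 'gp': array([585.3, 144.4, 145.1]), 'yaw': np.float64(174.4), 'rot': array([1.7999e+02, 1.0000e-02, 1.7436e+02]), 'rvec': array([ 0.   ,  0.   , -0.003])}
[ 0.46285576 -0.19343585 -0.00912917] [ 0.06952478 -0.04268279 -0.02062017]
```

View pics/k5.png

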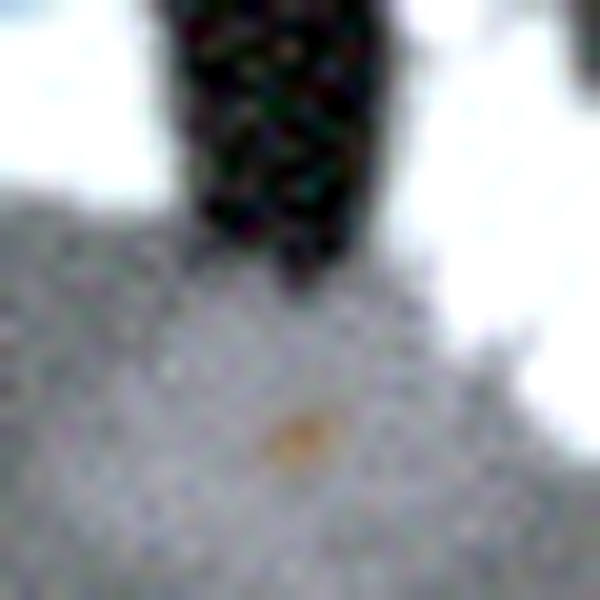

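```bash
python3 - <<'E'
from h import *
a=load("/tmp/scene3.npz")[0]["img"].astype(int); b=load("/tmp/scene5.npz")[0]["img"].astype(int)
print("now gray"); 
for v in range(160,177): print(v,b[v,220:240].mean(1).astype(int))
print("R-B")
for v in range(166,176): print(v,(b[v,222:238,0]-b[v,222:238,2]), (a[v,222:238,0]-a[v,222:238,2]))
E
```

```text
now gray
160 [ 86  87  69  45   7   2   6  12   2   1   1  21  47  94 113 125 126 120
 119 123]
161 [ 60  56  51  43  27   8   9  14  18  11   8  25  59  94 109 118 119 118
 118 123]
162 [ 50  59  51  36  28  28  24  26   9  13   5  33  59  88 102 106 119 130
 125 125]
163 [ 49  46  54  39  45  44  52  43  20  20  36  51  61  75  86  97 126 149
 146 140]
164 [ 57  57  52  58  53  56  60  56  36  37  55  58  60  65  80  98 133 153
 161 153]
165 [ 55  56  49  61  65  68  62  63  56  55  64  72  67  68  63  86 115 136
 138 137]
166 [ 61  54  64  66  67  69  71  64  68  69  67  63  73  70  73  84 104 118
 110 109]
167 [ 55  57  64  70  70  70  71  69  67  70  69  72  68  67  63  77  97 100
  86  92]
168 [66 60 76 69 73 69 71 71 66 68 67 71 71 75 72 75 79 81 76 86]
169 [70 68 65 67 68 71 72 67 68 67 67 69 68 69 63 71 76 63 62 84]
170 [71 72 68 70 72 71 70 69 66 62 62 66 74 74 71 71 76 65 63 73]
171 [66 71 71 70 69 73 71 64 56 52 63 66 72 65 72 72 68 61 67 63]
172 [68 69 72 71 71 69 68 59 60 59 65 71 69 71 68 68 70 66 69 66]
173 [68 75 77 74 71 69 68 69 62 65 66 71 65 70 65 68 70 71 58 60]
[... 670 characters left out ...]
 -4 -4 -5 -7 -6 -6 -6 -7 -7]
170 [-6 -8 -4 -7 -3  0  2  5  5 -1 -4 -8 -4 -3 -7 -8] [-8 -8 -7 -4 -8 -2  8 13  8  0 -7 -8 -5 -8 -8 -6]
171 [-5 -7 -4 -4 -3  4 17 21 15  2 -6 -6 -6 -7 -4 -3] [-9 -6 -7 -9 -2  7 20 23 22 -1 -3 -5 -1 -6 -5 -8]
172 [-6 -7 -7 -7  0 10 22 21  9  0 -7 -5 -6 -5 -7 -6] [ -9  -4  -5  -5  -3  14  23  22  10  -2 -11  -6  -4  -6  -5 -10]
173 [-4 -7 -4 -6 -1  3 10  4  2 -6 -5 -4 -7 -6 -1 -2] [-9 -9 -6 -5 -1  4 13 11  3 -6 -4 -5 -5 -1 -8 -8]
174 [ -3 -12  -5  -8  -4  -4  -4  -3  -9  -8  -6  -2  -9  -6  -7  -4] [-5 -6 -6 -5 -4  0 -3  0 -6 -6 -5 -7 -6 -4 -4 -8]
175 [ -5   0  -4  -5  -4  -7  -6  -5  -8  -5   1  -6 -10  -5  -4  -6] [-7 -5 -7 -7 -8  0 -5 -5 -5 -7 -6 -6 -8 -6 -6 -5]
```

```bash
python3 -m pendant '[{"x":0,"y":-0.003,"z":0.01,"rx":0,"ry":0,"rz":0,"jaw":0},{"x":0,"y":-0.003,"z":0.02,"rx":0,"ry":0,"rz":0,"jaw":0},{"x":0,"y":-0.003,"z":0.025,"rx":0,"ry":0,"rz":0,"jaw":0},{"x":0,"y":-0.003,"z":0.025,"rx":0,"ry":0,"rz":0,"jaw":0}]'
```

```text
t: 13.65
eef_pos: [585.2, 144.0, 312.1]
tcp_rot: [3.142, -0.0, 3.043]
ft_force: [-0.2, -0.7, -0.7]
opening: 0.104
```

```bash
python3 -m pendant '[{"x":0,"y":0,"z":0.007,"rx":0,"ry":0,"rz":0,"jaw":0},{"x":0,"y":0,"z":0.007,"rx":0,"ry":0,"rz":0,"jaw":0}]';python3 -m pendant '[{"x":0,"y":0,"z":0.007,"rx":0,"ry":0,"rz":0,"jaw":0},{"x":0,"y":0,"z":0.007,"rx":0,"ry":0,"rz":0,"jaw":0}]';python3 -m pendant '[{"x":0,"y":0,"z":0.007,"rx":0,"ry":0,"rz":0,"jaw":0},{"x":0,"y":0,"z":0.007,"rx":0,"ry":0,"rz":0,"jaw":0}]'
```

```text
t: 13.9
eef_pos: [585.2, 144.0, 311.1]
tcp_rot: [3.142, -0.0, 3.043]
ft_force: [0.1, -0.1, -0.7]
opening: 0.1
t: 14.15
eef_pos: [585.2, 144.0, 310.0]
tcp_rot: [3.142, -0.0, 3.043]
ft_force: [-0.1, -0.1, 0.0]
opening: 0.102
t: 14.4
eef_pos: [585.2, 144.0, 309.0]
tcp_rot: [3.142, 0.0, 3.043]
ft_force: [-0.2, -0.4, 0.4]
opening: 0.104
```

```bash
python3 -m pendant '[{"x":0,"y":0,"z":0.005,"rx":0,"ry":0,"rz":0,"jaw":0},{"x":0,"y":0,"z":0.005,"rx":0,"ry":0,"rz":0,"jaw":0}]';python3 -m pendant '[{"x":0,"y":0,"z":0.004,"rx":0,"ry":0,"rz":0,"jaw":0},{"x":0,"y":0,"z":0.004,"rx":0,"ry":0,"rz":0,"jaw":0}]'; python3 -c "
from h import *
goal((585.4,144,138),174.5);print(env.state()['ft_force'],env.state()['moment'])"
```

```text
t: 14.65
eef_pos: [585.2, 144.0, 308.6]
tcp_rot: [3.141, 0.0, 3.043]
ft_force: [-1.7, -0.2, 4.6]
opening: 0.104
t: 14.9
eef_pos: [585.2, 144.0, 308.4]
tcp_rot: [3.141, 0.001, 3.043]
ft_force: [-3.1, -0.6, 8.2]
opening: 0.107
{'xyz': array([-0.001,  0.   , -0.004]), 't': 14.9, 'gp': array([585.4, 144. , 137.4]), 'yaw': np.float64(174.4), 'rot': array([1.7998e+02, 5.0000e-02, 1.7436e+02]), 'rvec': array([ 0.   ,  0.001, -0.003])}
[-3.11706017 -0.64336255  8.22912552] [ 0.00101009  0.43293414 -0.02468736]
```

Contact at grasp height 137.9 is exactly the upper lever's level, so the bit is in the cover. I ease the pressure and rock clockwise (rz+).

```bash
python3 -m pendant '[{"x":0,"y":0,"z":-0.003,"rx":0,"ry":0,"rz":0.1,"jaw":0},{"x":0,"y":0,"z":-0.003,"rx":0,"ry":0,"rz":0.2,"jaw":0},{"x":0,"y":0,"z":-0.003,"rx":0,"ry":0,"rz":0.3,"jaw":0},{"x":0,"y":0,"z":-0.003,"rx":0,"ry":0,"rz":0.3,"jaw":0}]'; python3 -c "
from h import *
goal((585.4,144,138),174.5);print(env.state()['ft_force'],env.state()['moment'])"
```

```text
t: 15.4
eef_pos: [585.2, 144.1, 308.6]
tcp_rot: [3.141, 0.001, 2.806]
ft_force: [-1.3, 1.2, 5.9]
opening: 0.099
{'xyz': array([-0.001, -0.   , -0.003]), 't': 15.4, 'gp': array([585.3, 144.1, 137.6]), 'yaw': np.float64(160.8), 'rot': array([1.7997e+02, 3.0000e-02, 1.6079e+02]), 'rvec': array([ 0.001,  0.001, -0.305])}
[-1.30281038  1.15976686  5.86982543] [0.14991943 0.24951276 0.01639334]
```

```bash
python3 -m pendant '[{"x":0,"y":0,"z":0,"rx":0,"ry":0,"rz":0.08,"jaw":0},{"x":0,"y":0,"z":0,"rx":0,"ry":0,"rz":0.16,"jaw":0},{"x":0,"y":0,"z":0,"rx":0,"ry":0,"rz":0.2,"jaw":0},{"x":0,"y":0,"z":0,"rx":0,"ry":0,"rz":0.2,"jaw":0}]'; python3 -c "
from h import *
goal((585.4,144,138),174.5);print(env.state()['ft_force'],env.state()['moment'])"
```

```text
t: 15.9
eef_pos: [585.2, 144.1, 308.6]
tcp_rot: [3.141, 0.0, 2.65]
ft_force: [-0.2, 2.0, 4.7]
opening: 0.104
{'xyz': array([-0.002, -0.   , -0.003]), 't': 15.9, 'gp': array([585.3, 144.2, 137.6]), 'yaw': np.float64(151.8), 'rot': array([1.7996e+02, 3.0000e-02, 1.5183e+02]), 'rvec': array([ 0.001,  0.001, -0.504])}
[-0.21332866  1.95723238  4.66557915] [0.23919108 0.21455188 0.02329669]
```

```bash
python3 -m pendant '[{"x":0,"y":0,"z":0.002,"rx":0,"ry":0,"rz":0.05,"jaw":0},{"x":0,"y":0,"z":0.002,"rx":0,"ry":0,"rz":0.08,"jaw":0},{"x":0,"y":0,"z":0.002,"rx":0,"ry":0,"rz":0.08,"jaw":0}]'; python3 -c "
from h import *
goal((585.4,144,138),174.5);print(env.state()['ft_force'],env.state()['moment'])"
```

```text
t: 16.27
eef_pos: [585.2, 144.2, 308.4]
tcp_rot: [3.14, 0.001, 2.587]
ft_force: [-0.7, 2.5, 5.7]
opening: 0.1
{'xyz': array([-0.002, -0.001, -0.004]), 't': 16.27, 'gp': array([585.4, 144.3, 137.4]), 'yaw': np.float64(148.2), 'rot': array([1.7993e+02, 3.0000e-02, 1.4823e+02]), 'rvec': array([ 0.001,  0.001, -0.584])}
[-0.74920134  2.49139529  5.73415026] [0.40458533 0.20870628 0.04235006]
```

```bash
python3 -m pendant '[{"x":0.002,"y":0.003,"z":0,"rx":0,"ry":0,"rz":-0.03,"jaw":0},{"x":0.002,"y":0.003,"z":0,"rx":0,"ry":0,"rz":-0.03,"jaw":0},{"x":0.002,"y":0.003,"z":0,"rx":0,"ry":0,"rz":-0.03,"jaw":0}]'; python3 -c "
from h import *
goal((585.4,144,138),174.5);print(env.state()['ft_force'],env.state()['moment'])"; python3 -m pendant '[{"x":-0.003,"y":0.0015,"z":0,"rx":0,"ry":0,"rz":0,"jaw":0},{"x":-0.006,"y":0.003,"z":0,"rx":0,"ry":0,"rz":0,"jaw":0},{"x":-0.006,"y":0.003,"z":0,"rx":0,"ry":0,"rz":0,"jaw":0}]'; python3 -c "
from h import *
goal((585.4,144,138),174.5);print(env.state()['ft_force'],env.state()['moment'])"
```

```text
t: 16.65
eef_pos: [585.2, 144.5, 308.4]
tcp_rot: [3.141, 0.001, 2.611]
ft_force: [-1.3, 0.1, 7.2]
opening: 0.103
{'xyz': array([-0.003, -0.002, -0.004]), 't': 16.65, 'gp': array([585.4, 144.5, 137.4]), 'yaw': np.float64(149.6), 'rot': array([1.7997e+02, 5.0000e-02, 1.4961e+02]), 'rvec': array([ 0.   ,  0.001, -0.553])}
[-1.2890082   0.0953494   7.17219027] [-0.25350497  0.23615028  0.01986707]
t: 17.02
eef_pos: [585.9, 144.4, 308.3]
tcp_rot: [-3.141, -0.001, 2.611]
ft_force: [-4.2, -0.1, 9.0]
opening: 0.105
{'xyz': array([ 0.001, -0.004, -0.004]), 't': 17.02, 'gp': array([585.7, 144.4, 137.3]), 'yaw': np.float64(149.6), 'rot': array([-1.7998e+02, -4.0000e-02,  1.4961e+02]), 'rvec': array([-0.   , -0.001, -0.553])}
[-4.17008966 -0.09071755  8.95314768] [-0.17923954  0.90883154 -0.04171817]
```

```bash
python3 -m pendant '[{"x":0.004,"y":-0.0025,"z":-0.002,"rx":0,"ry":0,"rz":0,"jaw":0},{"x":0.009,"y":-0.005,"z":-0.002,"rx":0,"ry":0,"rz":0,"jaw":0},{"x":0.009,"y":-0.005,"z":-0.002,"rx":0,"ry":0,"rz":0,"jaw":0}]'; python3 -c "
from h import *
goal((585.4,144,138),174.5);print(env.state()['ft_force'],env.state()['moment'])"; python3 -m pendant '[{"x":0.003,"y":-0.002,"z":0,"rx":0,"ry":0,"rz":0,"jaw":0},{"x":0.006,"y":-0.0035,"z":0,"rx":0,"ry":0,"rz":0,"jaw":0},{"x":0.006,"y":-0.0035,"z":0,"rx":0,"ry":0,"rz":0,"jaw":0}]'; python3 -c "
from h import *
goal((585.4,144,138),174.5);print(env.state()['ft_force'],env.state()['moment'])"
```

```text
t: 17.4
eef_pos: [584.8, 144.5, 308.5]
tcp_rot: [3.141, 0.001, 2.611]
ft_force: [0.7, 0.4, 5.1]
opening: 0.104
{'xyz': array([-0.005, -0.001, -0.003]), 't': 17.4, 'gp': array([585.1, 144.5, 137.5]), 'yaw': np.float64(149.6), 'rot': array([1.7995e+02, 7.0000e-02, 1.4961e+02]), 'rvec': array([ 0.001,  0.002, -0.553])}
[0.72677766 0.36204433 5.07777637] [-0.2462266  -0.22240749  0.05199476]
t: 17.77
eef_pos: [583.9, 144.5, 308.4]
tcp_rot: [3.141, 0.001, 2.611]
ft_force: [3.2, -0.7, 5.5]
opening: 0.106
{'xyz': array([-0.01 ,  0.002, -0.004]), 't': 17.77, 'gp': array([584.1, 144.5, 137.4]), 'yaw': np.float64(149.6), 'rot': array([1.7995e+02, 6.0000e-02, 1.4960e+02]), 'rvec': array([ 0.001,  0.002, -0.553])}
[ 3.22297238 -0.69889786  5.49451494] [-0.15296884 -0.58784676  0.01675949]
```

```bash
python3 -m pendant '[{"x":0,"y":0,"z":-0.012,"rx":0,"ry":0,"rz":0,"jaw":0},{"x":0,"y":0,"z":-0.012,"rx":0,"ry":0,"rz":0,"jaw":0}]'; python3 -m pendant '[{"x":0.004,"y":-0.0025,"z":0,"rx":0,"ry":0,"rz":0,"jaw":0},{"x":0.004,"y":-0.0025,"z":0,"rx":0,"ry":0,"rz":0,"jaw":0}]';  python3 -m pendant '[{"x":0.004,"y":-0.0025,"z":0,"rx":0,"ry":0,"rz":0,"jaw":0},{"x":0.004,"y":-0.0025,"z":0,"rx":0,"ry":0,"rz":0,"jaw":0}]'
```

```text
t: 18.02
eef_pos: [583.3, 144.6, 309.5]
tcp_rot: [-3.141, -0.001, 2.611]
ft_force: [0.3, -0.4, -0.4]
opening: 0.103
t: 18.27
eef_pos: [582.8, 144.5, 309.7]
tcp_rot: [-3.141, -0.0, 2.611]
ft_force: [0.3, 0.6, -1.0]
opening: 0.106
t: 18.52
eef_pos: [582.1, 144.5, 309.9]
tcp_rot: [3.141, -0.0, 2.611]
ft_force: [0.8, 0.9, -1.4]
opening: 0.104
```

```bash
python3 -m pendant '[{"x":0.004,"y":-0.0025,"z":0,"rx":0,"ry":0,"rz":0,"jaw":0},{"x":0.004,"y":-0.0025,"z":0,"rx":0,"ry":0,"rz":0,"jaw":0}]';  python3 -m pendant '[{"x":0.004,"y":-0.0025,"z":0,"rx":0,"ry":0,"rz":0,"jaw":0},{"x":0.004,"y":-0.0025,"z":0,"rx":0,"ry":0,"rz":0,"jaw":0}]'
```

```text
t: 18.77
eef_pos: [581.5, 144.5, 310.0]
tcp_rot: [3.141, 0.0, 2.611]
ft_force: [1.8, 1.4, -0.6]
opening: 0.103
t: 19.02
eef_pos: [581.0, 144.4, 310.1]
tcp_rot: [3.141, 0.001, 2.611]
ft_force: [5.0, 2.4, -2.5]
opening: 0.103
```

```bash
python3 -m pendant '[{"x":-0.013,"y":0.0075,"z":0,"rx":0,"ry":0,"rz":0,"jaw":0},{"x":-0.023,"y":0.0135,"z":0,"rx":0,"ry":0,"rz":0,"jaw":0},{"x":-0.023,"y":0.0135,"z":0,"rx":0,"ry":0,"rz":0,"jaw":0}]';  python3 -m pendant '[{"x":-0.005,"y":0.003,"z":0,"rx":0,"ry":0,"rz":0,"jaw":0},{"x":-0.005,"y":0.003,"z":0,"rx":0,"ry":0,"rz":0,"jaw":0}]';  python3 -m pendant '[{"x":-0.005,"y":0.003,"z":0,"rx":0,"ry":0,"rz":0,"jaw":0},{"x":-0.005,"y":0.003,"z":0,"rx":0,"ry":0,"rz":0,"jaw":0}]';  python3 -m pendant '[{"x":-0.004,"y":0.0025,"z":0,"rx":0,"ry":0,"rz":0,"jaw":0},{"x":-0.004,"y":0.0025,"z":0,"rx":0,"ry":0,"rz":0,"jaw":0}]'
```

```text
t: 19.4
eef_pos: [584.7, 144.3, 309.8]
tcp_rot: [-3.141, -0.0, 2.611]
ft_force: [0.4, 1.9, -0.4]
opening: 0.103
t: 19.65
eef_pos: [585.7, 144.3, 310.0]
tcp_rot: [-3.142, 0.0, 2.611]
ft_force: [-0.1, 0.5, -0.8]
opening: 0.105
t: 19.9
eef_pos: [586.3, 144.4, 309.9]
tcp_rot: [-3.141, -0.001, 2.611]
ft_force: [-2.5, -0.5, 0.5]
opening: 0.104
t: 20.15
eef_pos: [586.9, 144.4, 309.8]
tcp_rot: [-3.14, -0.001, 2.611]
ft_force: [-5.2, -0.4, 0.9]
opening: 0.103
```

```bash
python3 -m pendant '[{"x":0.02,"y":-0.011,"z":0,"rx":0,"ry":0,"rz":0,"jaw":0},{"x":0.021,"y":-0.012,"z":0,"rx":0,"ry":0,"rz":0,"jaw":0},{"x":0.021,"y":-0.012,"z":0,"rx":0,"ry":0,"rz":0,"jaw":0}]'; python3 -m pendant '[{"x":0.002,"y":0.003,"z":0,"rx":0,"ry":0,"rz":0,"jaw":0},{"x":0.002,"y":0.003,"z":0,"rx":0,"ry":0,"rz":0,"jaw":0}]'; python3 -m pendant '[{"x":0.002,"y":0.003,"z":0,"rx":0,"ry":0,"rz":0,"jaw":0},{"x":0.002,"y":0.003,"z":0,"rx":0,"ry":0,"rz":0,"jaw":0}]';  python3 -m pendant '[{"x":0.002,"y":0.003,"z":0,"rx":0,"ry":0,"rz":0,"jaw":0},{"x":0.002,"y":0.003,"z":0,"rx":0,"ry":0,"rz":0,"jaw":0}]'
```

```text
t: 20.52
eef_pos: [583.7, 144.5, 310.1]
tcp_rot: [3.141, 0.001, 2.611]
ft_force: [-0.7, 0.6, -0.3]
opening: 0.103
t: 20.78
eef_pos: [583.6, 145.0, 309.9]
tcp_rot: [3.141, 0.0, 2.611]
ft_force: [-0.4, 0.1, -0.8]
opening: 0.105
t: 21.02
eef_pos: [583.5, 145.6, 309.9]
tcp_rot: [3.142, 0.0, 2.611]
ft_force: [0.4, -0.1, 0.1]
opening: 0.105
t: 21.28
eef_pos: [583.5, 146.0, 309.9]
tcp_rot: [-3.141, 0.0, 2.611]
ft_force: [0.5, -2.3, -0.1]
opening: 0.107
```

```bash
python3 -m pendant '[{"x":-0.0055,"y":-0.0055,"z":0,"rx":0,"ry":0,"rz":0,"jaw":0},{"x":-0.0055,"y":-0.0055,"z":0.006,"rx":0,"ry":0,"rz":0,"jaw":0},{"x":-0.0055,"y":-0.0055,"z":0.012,"rx":0,"ry":0,"rz":0,"jaw":0},{"x":-0.0055,"y":-0.0055,"z":0.012,"rx":0,"ry":0,"rz":0,"jaw":0}]'; python3 -c "
from h import *
goal((583.8,145,138),174.5);print(env.state()['ft_force'],env.state()['moment'])"
```

```text
t: 21.78
eef_pos: [583.8, 145.0, 308.5]
tcp_rot: [3.141, 0.0, 2.611]
ft_force: [-0.4, -0.1, 4.4]
opening: 0.104
{'xyz': array([-0.   , -0.   , -0.003]), 't': 21.77, 'gp': array([583.9, 145.1, 137.5]), 'yaw': np.float64(149.6), 'rot': array([1.7998e+02, 2.0000e-02, 1.4961e+02]), 'rvec': array([ 0.   ,  0.001, -0.553])}
[-0.36274772 -0.14842289  4.38745582] [-0.08148386  0.23195889  0.02537272]
```

```bash
python3 -m pendant '[{"x":0,"y":0,"z":0.002,"rx":0,"ry":0,"rz":0.03,"jaw":0},{"x":0,"y":0,"z":0.002,"rx":0,"ry":0,"rz":0.06,"jaw":0},{"x":0,"y":0,"z":0.002,"rx":0,"ry":0,"rz":0.06,"jaw":0}]'; python3 -c "
from h import *
goal((583.8,145,138),174.5);print(env.state()['ft_force'],env.state()['moment'])"
```

```text
t: 22.15
eef_pos: [583.8, 145.0, 308.3]
tcp_rot: [3.141, 0.001, 2.563]
ft_force: [-1.1, -0.2, 5.3]
opening: 0.103
{'xyz': array([-0.   , -0.   , -0.005]), 't': 22.15, 'gp': array([583.9, 145.1, 137.3]), 'yaw': np.float64(146.9), 'rot': array([1.7996e+02, 3.0000e-02, 1.4687e+02]), 'rvec': array([ 0.001,  0.001, -0.614])}
[-1.10887542 -0.19532973  5.34250144] [ 0.00961114  0.17724158 -0.02733565]
```

```bash
python3 -m pendant '[{"x":0,"y":0,"z":0,"rx":0,"ry":0,"rz":0.05,"jaw":0},{"x":0,"y":0,"z":0,"rx":0,"ry":0,"rz":0.05,"jaw":0}]'; python3 -c "
from h import *
goal((583.8,145,138),174.5);print(env.state()['ft_force'],env.state()['moment'])"; python3 -m pendant '[{"x":0,"y":0,"z":0,"rx":0,"ry":0,"rz":0.05,"jaw":0},{"x":0,"y":0,"z":0,"rx":0,"ry":0,"rz":0.05,"jaw":0}]'; python3 -c "
from h import *
goal((583.8,145,138),174.5);print(env.state()['ft_force'],env.state()['moment'])"
```

```text
t: 22.4
eef_pos: [583.8, 145.1, 308.3]
tcp_rot: [3.141, 0.001, 2.524]
ft_force: [-1.2, 0.7, 5.5]
opening: 0.107
{'xyz': array([-0.   , -0.001, -0.005]), 't': 22.4, 'gp': array([584. , 145.1, 137.3]), 'yaw': np.float64(144.6), 'rot': array([1.7996e+02, 3.0000e-02, 1.4461e+02]), 'rvec': array([ 0.001,  0.001, -0.664])}
[-1.19220874  0.74034007  5.52481015] [0.03390647 0.16701428 0.01536136]
t: 22.65
eef_pos: [583.9, 145.1, 308.3]
tcp_rot: [3.141, 0.001, 2.485]
ft_force: [-1.6, 0.2, 5.5]
opening: 0.102
{'xyz': array([-0.   , -0.001, -0.004]), 't': 22.65, 'gp': array([584. , 145.2, 137.3]), 'yaw': np.float64(142.4), 'rot': array([1.7994e+02, 3.0000e-02, 1.4236e+02]), 'rvec': array([ 0.001,  0.001, -0.714])}
[-1.59895256  0.20770925  5.53977517] [0.11516706 0.13808311 0.01127842]
```

```bash
python3 -m pendant '[{"x":0,"y":0,"z":-0.01,"rx":0,"ry":0,"rz":0,"jaw":0},{"x":0,"y":0,"z":-0.01,"rx":0,"ry":0,"rz":0,"jaw":0}]'; python3 -c "
from h import *
print(env.state()['ft_force'],env.state()['moment'])"; python3 -m pendant '[{"x":0,"y":0,"z":0,"rx":0,"ry":0,"rz":0.06,"jaw":0},{"x":0,"y":0,"z":0,"rx":0,"ry":0,"rz":0.06,"jaw":0}]'; python3 -c "
from h import *
print(env.state()['ft_force'],env.state()['moment'])"; python3 -m pendant '[{"x":0,"y":0,"z":0,"rx":0,"ry":0,"rz":0.06,"jaw":0},{"x":0,"y":0,"z":0,"rx":0,"ry":0,"rz":0.06,"jaw":0}]'; python3 -c "
from h import *
print(env.state()['ft_force'],env.state()['moment'])"
```

```text
t: 22.9
eef_pos: [583.8, 145.1, 309.2]
tcp_rot: [3.141, -0.0, 2.485]
ft_force: [0.0, 1.4, 0.3]
opening: 0.101
[0.02432722 1.43161605 0.28071378] [ 0.27975873 -0.0459688  -0.00489605]
t: 23.15
eef_pos: [583.8, 145.1, 309.3]
tcp_rot: [3.141, -0.0, 2.439]
ft_force: [1.2, 1.9, 0.5]
opening: 0.103
[1.22506865 1.94730332 0.4522648 ] [ 0.41304602 -0.14284403  0.08005158]
t: 23.4
eef_pos: [583.9, 145.1, 309.3]
tcp_rot: [3.141, 0.0, 2.392]
ft_force: [1.5, 3.2, -1.2]
opening: 0.104
[ 1.47227347  3.16755992 -1.15779171] [ 0.57387323 -0.41179793  0.02313026]
```

```bash
python3 -m pendant '[{"x":0.001,"y":0.001,"z":0,"rx":0,"ry":0,"rz":-0.12,"jaw":0},{"x":0.001,"y":0.001,"z":0,"rx":0,"ry":0,"rz":-0.24,"jaw":0},{"x":0.001,"y":0.001,"z":0,"rx":0,"ry":0,"rz":-0.24,"jaw":0}]'; python3 -c "
from h import *
print(env.state()['ft_force'],env.state()['moment'])"; python3 -m pendant '[{"x":0,"y":0,"z":0.004,"rx":0,"ry":0,"rz":0,"jaw":0},{"x":0,"y":0,"z":0.008,"rx":0,"ry":0,"rz":0,"jaw":0},{"x":0,"y":0,"z":0.011,"rx":0,"ry":0,"rz":0,"jaw":0},{"x":0,"y":0,"z":0.011,"rx":0,"ry":0,"rz":0,"jaw":0}]'; python3 -c "
from h import *
goal((583.8,145,138),174.5)
print(env.state()['ft_force'],env.state()['moment'])"
```

```text
t: 23.78
eef_pos: [583.7, 145.0, 309.2]
tcp_rot: [-3.141, -0.0, 2.58]
ft_force: [0.1, -0.3, 0.2]
opening: 0.101
[ 0.07731062 -0.29928483  0.15359138] [-0.00866564 -0.01864076 -0.00026371]
t: 24.28
eef_pos: [583.7, 145.1, 308.4]
tcp_rot: [3.141, 0.0, 2.579]
ft_force: [-1.3, -1.0, 6.8]
opening: 0.104
{'xyz': array([-0.001, -0.001, -0.004]), 't': 24.27, 'gp': array([583.8, 145.1, 137.4]), 'yaw': np.float64(147.8), 'rot': array([1.7999e+02, 3.0000e-02, 1.4777e+02]), 'rvec': array([ 0.   ,  0.001, -0.594])}
[-1.31734375 -1.02203992  6.79577306] [-0.19057036  0.45161894  0.06277825]
```

```bash
for i in 1; do python3 -m pendant '[{"x":0,"y":0.003,"z":-0.004,"rx":0,"ry":0,"rz":0,"jaw":0},{"x":0,"y":0.005,"z":-0.003,"rx":0,"ry":0,"rz":0,"jaw":0},{"x":0,"y":0.007,"z":-0.001,"rx":0,"ry":0,"rz":0,"jaw":0},{"x":0,"y":0.007,"z":-0.001,"rx":0,"ry":0,"rz":0,"jaw":0}]'; python3 -m pendant '[{"x":0,"y":-0.006,"z":-0.003,"rx":0,"ry":0,"rz":0,"jaw":0},{"x":0,"y":-0.01,"z":-0.002,"rx":0,"ry":0,"rz":0,"jaw":0},{"x":0,"y":-0.012,"z":0,"rx":0,"ry":0,"rz":0,"jaw":0},{"x":0,"y":-0.012,"z":0,"rx":0,"ry":0,"rz":0,"jaw":0}]'; done
```

```text
t: 24.78
eef_pos: [584.2, 145.8, 308.3]
tcp_rot: [-3.141, 0.0, 2.579]
ft_force: [-3.7, -4.5, 8.2]
opening: 0.105
t: 25.28
eef_pos: [583.6, 144.9, 308.4]
tcp_rot: [3.14, 0.001, 2.579]
ft_force: [-0.7, 2.6, 6.9]
opening: 0.104
```

```bash
python3 -m pendant '[{"x":0,"y":0.005,"z":-0.01,"rx":0,"ry":0,"rz":-0.06,"jaw":0},{"x":0,"y":0.005,"z":-0.01,"rx":0,"ry":0,"rz":-0.115,"jaw":0},{"x":0,"y":0.005,"z":-0.006,"rx":0,"ry":0,"rz":-0.115,"jaw":0},{"x":0,"y":0.005,"z":-0.002,"rx":0,"ry":0,"rz":-0.115,"jaw":0},{"x":0,"y":0.005,"z":-0.002,"rx":0,"ry":0,"rz":-0.115,"jaw":0}]';  python3 -c "
from h import *
goal((583.8,145,138),174.5)
print(env.state()['ft_force'],env.state()['moment'])"; python3 -m pendant '[{"x":0,"y":0.003,"z":0,"rx":0,"ry":0,"rz":0.02,"jaw":0},{"x":0,"y":-0.003,"z":0,"rx":0,"ry":0,"rz":0.02,"jaw":0},{"x":0,"y":0.003,"z":0,"rx":0,"ry":0,"rz":0.04,"jaw":0},{"x":0,"y":-0.003,"z":0,"rx":0,"ry":0,"rz":0.04,"jaw":0},{"x":0,"y":0,"z":0,"rx":0,"ry":0,"rz":0.04,"jaw":0}]'
```

```text
t: 25.9
eef_pos: [583.8, 145.2, 308.5]
tcp_rot: [3.141, 0.0, 2.669]
ft_force: [-2.1, 0.6, 6.5]
opening: 0.102
{'xyz': array([-0.001, -0.001, -0.003]), 't': 25.9, 'gp': array([583.9, 145.3, 137.5]), 'yaw': np.float64(152.9), 'rot': array([1.7998e+02, 2.0000e-02, 1.5291e+02]), 'rvec': array([ 0.   ,  0.001, -0.48 ])}
[-2.13739634  0.58898868  6.45286343] [ 0.00494421  0.31694154 -0.00447637]
t: 26.52
eef_pos: [583.8, 145.3, 308.6]
tcp_rot: [3.141, 0.0, 2.637]
ft_force: [-1.8, 0.0, 6.5]
opening: 0.101
```

```bash
python3 -m pendant '[{"x":0.004,"y":0,"z":-0.002,"rx":0,"ry":0,"rz":0,"jaw":0},{"x":0.008,"y":0,"z":-0.002,"rx":0,"ry":0,"rz":0,"jaw":0},{"x":0.008,"y":0,"z":0,"rx":0,"ry":0,"rz":0,"jaw":0}]';  python3 -m pendant '[{"x":0.003,"y":0.003,"z":0,"rx":0,"ry":0,"rz":0,"jaw":0},{"x":0.006,"y":-0.003,"z":0,"rx":0,"ry":0,"rz":0,"jaw":0},{"x":0.006,"y":0,"z":0,"rx":0,"ry":0,"rz":0,"jaw":0}]'; python3 -c "
from h import *
goal((583.8,145,138),174.5)
print(env.state()['ft_force'],env.state()['moment'])"
```

```text
t: 26.9
eef_pos: [583.0, 145.7, 308.5]
tcp_rot: [3.141, 0.001, 2.638]
ft_force: [1.5, -1.4, 7.4]
opening: 0.101
t: 27.28
eef_pos: [582.3, 146.0, 308.6]
tcp_rot: [3.141, 0.002, 2.638]
ft_force: [1.6, -2.8, 6.0]
opening: 0.106
{'xyz': array([-0.012, -0.001, -0.003]), 't': 27.27, 'gp': array([582.5, 146. , 137.6]), 'yaw': np.float64(151.2), 'rot': array([1.7996e+02, 9.0000e-02, 1.5116e+02]), 'rvec': array([ 0.001,  0.002, -0.519])}
[ 1.61675656 -2.84214911  5.97039501] [-0.76661866 -0.39570892 -0.00571871]
```

No drop so far. I lift out briefly to see how the levers lie.

```bash
python3 -m pendant '[{"x":0,"y":0,"z":-0.15,"rx":0,"ry":0,"rz":0,"jaw":0},{"x":0,"y":0,"z":-0.4,"rx":0,"ry":0,"rz":0,"jaw":0},{"x":-0.18,"y":-0.35,"z":-0.4,"rx":0,"ry":0,"rz":0,"jaw":0},{"x":-0.36,"y":-0.7,"z":-0.4,"rx":0,"ry":0,"rz":0,"jaw":0},{"x":-0.55,"y":-1,"z":-0.4,"rx":0,"ry":0,"rz":0,"jaw":0},{"x":-0.55,"y":-1,"z":-0.4,"rx":0,"ry":0,"rz":0,"jaw":0}]'
python3 - <<'E'
from h import *
goal((583.8,145,160),151)
c,R,t=cam("top"); np.savez("/tmp/top6.npz",**{k:np.array(v) for k,v in c.items()})
c2,R2,t2=cam("scene"); np.savez("/tmp/scene6.npz",**{k:np.array(v) for k,v in c2.items()})
a=c["img"][150:172,208:236,::-1];b=c2["img"][160:182,216:244,::-1]; o=load("/tmp/top1.npz")[0]["img"][150:172,208:236,::-1]
f=lambda a,s:cv2.resize(np.clip(a*s,0,255).astype(np.uint8),None,fx=13,fy=13,interpolation=cv2.INTER_CUBIC)
cv2.imwrite("pics/v6.png",np.vstack([np.hstack([f(a,1.3),f(o,1.3)]),np.hstack([f(b,1.5),f(load("/tmp/scene2.npz")[0]["img"][160:182,216:244,::-1],1.3)])]))
E
```

```text
t: 28.02
eef_pos: [581.8, -28.1, 367.5]
tcp_rot: [-3.141, -0.001, 2.634]
ft_force: [0.0, 1.4, -0.8]
opening: 0.104
{'xyz': array([0.549, 1.015, 0.244]), 't': 28.02, 'gp': array([581.6, -28. , 196.5]), 'yaw': np.float64(150.9), 'rot': array([-1.7998e+02, -6.0000e-02,  1.5093e+02]), 'rvec': array([-0.001, -0.001, -0.002])}
```

View pics/v6.png

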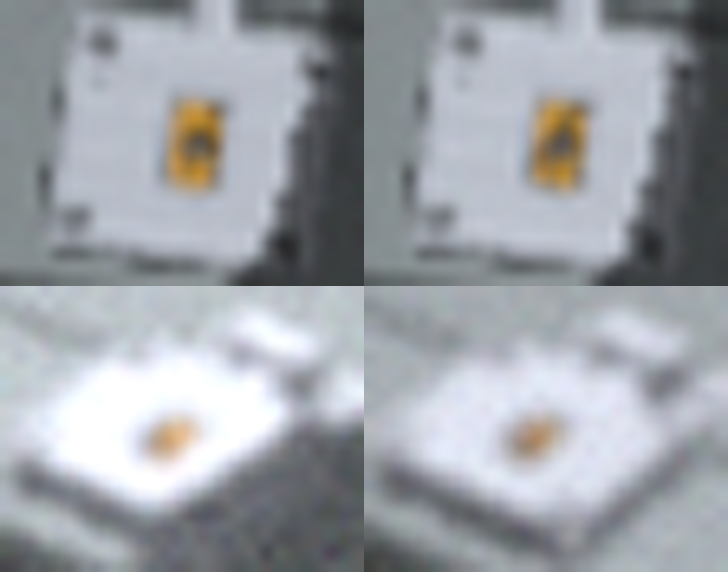

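```bash
python3 - <<'E'
from h import *
for n in("top1","top6"):
    I=load(f"/tmp/{n}.npz")[0]["img"].astype(int)
    print(n,"gray / R-B"); 
    for v in range(156,166): print(v,I[v,218:228].mean(1).astype(int),I[v,218:228,0]-I[v,218:228,2])
f=lambda a,s:cv2.resize(np.clip(a*s,0,255).astype(np.uint8),None,fx=30,fy=30,interpolation=cv2.INTER_LANCZOS4)
cv2.imwrite("pics/v7.png",np.hstack([f(load(f"/tmp/{n}.npz")[0]["img"][154:168,216:229,::-1],1.4) for n in("top6","top1")]))
E
```

```text
top1 gray / R-B
156 [148 150 149 144 144 145 147 147 149 149] [-12 -13 -14 -14 -13 -13 -14 -13 -12 -12]
157 [150 151 149 129 128 127 124 134 146 150] [-12 -12 -12  -3  12   7  -6 -11 -11 -13]
158 [153 152 146 118 106  95  86 119 146 151] [-12 -13 -12  25  79  60  41  -1 -13 -13]
159 [149 148 140 118  94  74  94 134 150 151] [-13 -13 -13  51  91  60  73   4 -13 -13]
160 [149 149 134 109  75  65  84 134 146 149] [-13 -13 -11  49  49  19  61   1 -13 -12]
161 [150 151 129  89  71  71  84 136 148 148] [-13 -14 -11  42  22  15  45  -5 -13 -12]
162 [149 151 119  87  82  86  98 142 150 149] [-12 -14  -8  53  54  65  40  -6 -13 -13]
163 [148 149 121 105  92  97 100 139 150 149] [-12 -12  -6  59  75  92  26 -10 -14 -13]
164 [150 149 139 124 114 120 120 142 148 149] [-14 -13 -12   4  16  35   6 -11 -13 -12]
165 [151 150 150 150 144 142 149 149 148 148] [-13 -12 -12 -13 -12 -12 -12 -13 -13 -11]
top6 gray / R-B
156 [146 145 147 142 143 142 145 145 147 146] [-12 -13 -14 -13 -13 -13 -13 -12 -12 -14]
157 [148 149 145 126 126 128 124 132 144 147] [-12 -12 -12  -5  12   9  -4 -11 -11 -13]
158 [149 150 143 114 107 106  86 117 143 148] [-12 -12 -12  25  79  78  42  -5 -12 -13]
159 [147 146 138 115  96  89  89 129 147 149] [-13 -12 -12  48  94  97  76   1 -12 -13]
160 [147 146 131 106  76  63  77 130 144 145] [-14 -12 -10  49  56  31  59   0 -12 -12]
161 [147 148 126 100  76  73  71 134 145 145] [-12 -13 -11  60  32  19  35  -6 -13 -12]
162 [147 148 118 106  83  89  95 137 146 147] [-12 -11  -8  77  68  71  39  -7 -14 -13]
163 [145 146 118 109  96  99 100 138 146 147] [-11 -12  -5  61  82  97  28 -11 -13 -14]
164 [148 146 137 128 122 119 119 141 147 147] [-13 -12 -12  13  31  36   7 -11 -11 -12]
165 [148 149 147 147 142 140 146 147 147 147] [-13 -14 -13 -12 -12 -12 -14 -13 -13 -12]
```

View pics/v7.png

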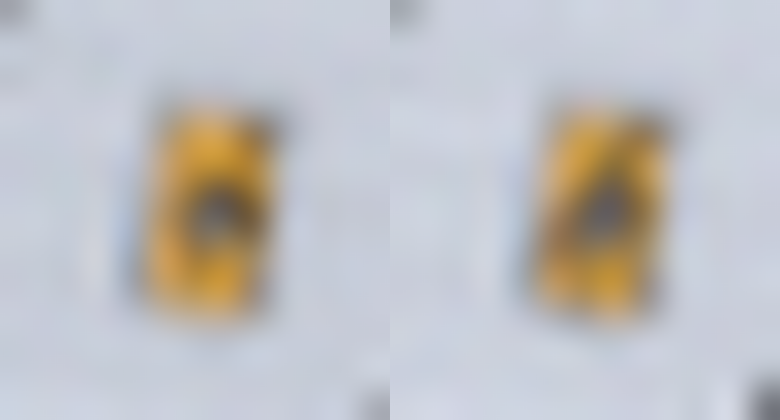

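The top view now shows the dark lever slot turned almost crosswise. At the start it lay diagonally. My pressed sweeps dragged the upper lever clockwise. I'll drag it back with a counter-clockwise sweep, then peck with no turning under load.

```bash
python3 -m pendant '[{"x":0.18,"y":0.35,"z":0,"rx":0,"ry":0,"rz":0,"jaw":0},{"x":0.36,"y":0.7,"z":0,"rx":0,"ry":0,"rz":0,"jaw":0},{"x":0.549,"y":1,"z":0,"rx":0,"ry":0,"rz":0,"jaw":0},{"x":0.549,"y":1,"z":0.1,"rx":0,"ry":0,"rz":0,"jaw":0},{"x":0.549,"y":1,"z":0.25,"rx":0,"ry":0,"rz":0,"jaw":0},{"x":0.549,"y":1,"z":0.25,"rx":0,"ry":0,"rz":0,"jaw":0}]'
python3 - <<'E'
from h import *
goal((583.8,145.1,139.2),153)
E
```

```text
t: 28.88
eef_pos: [581.6, 146.5, 328.9]
tcp_rot: [-3.139, -0.003, 2.639]
ft_force: [0.3, 0.1, 0.5]
opening: 0.107
{'xyz': array([-0.018, -0.001,  0.125]), 't': 28.88, 'gp': array([580.9, 146.4, 157.9]), 'yaw': np.float64(151.2), 'rot': array([-179.88,   -0.18,  151.22]), 'rvec': array([-0.003, -0.004, -0.04 ])}
```

```bash
python3 -m pendant '[{"x":-0.017,"y":-0.001,"z":0.03,"rx":0,"ry":0,"rz":-0.09,"jaw":0},{"x":-0.017,"y":-0.001,"z":0.075,"rx":0,"ry":0,"rz":-0.09,"jaw":0},{"x":-0.017,"y":-0.001,"z":0.08,"rx":0,"ry":0,"rz":-0.09,"jaw":0},{"x":-0.017,"y":-0.001,"z":0.08,"rx":0,"ry":0,"rz":-0.09,"jaw":0}]'
python3 - <<'E'
from h import *
goal((583.8,145.1,139.2),153)
E
```

```text
t: 29.38
eef_pos: [584.2, 144.7, 318.8]
tcp_rot: [3.141, 0.0, 2.708]
ft_force: [0.0, 0.5, -0.9]
opening: 0.1
{'xyz': array([0.004, 0.001, 0.057]), 't': 29.38, 'gp': array([584.2, 144.8, 147.8]), 'yaw': np.float64(155.2), 'rot': array([179.99,   0.  , 155.18]), 'rvec': array([0.   , 0.   , 0.048])}
```

```bash
python3 -m pendant '[{"x":0.004,"y":0.001,"z":0.02,"rx":0,"ry":0,"rz":0,"jaw":0},{"x":0.004,"y":0.001,"z":0.04,"rx":0,"ry":0,"rz":0,"jaw":0},{"x":0.004,"y":0.001,"z":0.056,"rx":0,"ry":0,"rz":0,"jaw":0},{"x":0.004,"y":0.001,"z":0.056,"rx":0,"ry":0,"rz":0,"jaw":0}]'
python3 - <<'E'
from h import *
goal((583.8,145.1,139.2),153)
E
```

```text
t: 29.88
eef_pos: [583.7, 145.1, 310.0]
tcp_rot: [-3.141, -0.0, 2.709]
ft_force: [0.0, 0.1, -0.4]
opening: 0.106
{'xyz': array([-0.001, -0.   , -0.001]), 't': 29.88, 'gp': array([583.7, 145.2, 139. ]), 'yaw': np.float64(155.2), 'rot': array([-1.7999e+02, -2.0000e-02,  1.5523e+02]), 'rvec': array([-0.  , -0.  ,  0.05])}
```

```bash
python3 -m pendant '[{"x":0,"y":0,"z":0,"rx":0,"ry":0,"rz":0.1,"jaw":0},{"x":0,"y":0,"z":0.012,"rx":0,"ry":0,"rz":0.1,"jaw":0},{"x":0,"y":0,"z":0.018,"rx":0,"ry":0,"rz":0.1,"jaw":0},{"x":0,"y":0,"z":0.018,"rx":0,"ry":0,"rz":0.1,"jaw":0}]'; python3 -m pendant '[{"x":0,"y":0,"z":0,"rx":0,"ry":0,"rz":-0.15,"jaw":0},{"x":0,"y":0,"z":0,"rx":0,"ry":0,"rz":-0.3,"jaw":0},{"x":0,"y":0,"z":0,"rx":0,"ry":0,"rz":-0.45,"jaw":0},{"x":0,"y":0,"z":0,"rx":0,"ry":0,"rz":-0.6,"jaw":0}]';python3 -m pendant '[{"x":0,"y":0,"z":0,"rx":0,"ry":0,"rz":-0.15,"jaw":0},{"x":0,"y":0,"z":0,"rx":0,"ry":0,"rz":-0.3,"jaw":0},{"x":0,"y":0,"z":0,"rx":0,"ry":0,"rz":-0.42,"jaw":0},{"x":0,"y":0,"z":0,"rx":0,"ry":0,"rz":-0.42,"jaw":0}]'; python3 -c "
from h import *
goal((583.8,145.1,138),174.5)
print(env.state()['ft_force'],env.state()['moment'])"
```

```text
t: 30.38
eef_pos: [583.8, 145.2, 308.4]
tcp_rot: [3.141, 0.001, 2.633]
ft_force: [-1.7, -0.6, 8.1]
opening: 0.105
t: 30.88
eef_pos: [583.7, 144.8, 308.4]
tcp_rot: [-3.141, 0.001, 3.108]
ft_force: [-2.3, -3.7, 9.5]
opening: 0.105
t: 31.38
eef_pos: [583.8, 144.5, 308.4]
tcp_rot: [-3.14, 0.0, -2.848]
ft_force: [-3.0, -6.8, 8.9]
opening: 0.102
{'xyz': array([-0.001,  0.004, -0.004]), 't': 31.38, 'gp': array([583.9, 144.3, 137.4]), 'yaw': np.float64(-163.2), 'rot': array([-1.7992e+02,  1.0000e-02, -1.6316e+02]), 'rvec': array([-0.002,  0.001,  0.496])}
[-2.96034579 -6.759593    8.89429893] [-1.31267273  0.58733767 -0.05079473]
```

The side forces show the key sits about 1.4 mm off the tool axis, so the hole is at about (585.0,144.3), which agrees with the cameras. I lift, rock to about 20° clockwise and peck.

```bash
python3 -m pendant '[{"x":0,"y":-0.004,"z":-0.017,"rx":0,"ry":0,"rz":0,"jaw":0},{"x":0,"y":-0.004,"z":-0.019,"rx":0,"ry":0,"rz":0.23,"jaw":0},{"x":0,"y":-0.003,"z":-0.019,"rx":0,"ry":0,"rz":0.46,"jaw":0},{"x":0,"y":-0.002,"z":-0.019,"rx":0,"ry":0,"rz":0.69,"jaw":0},{"x":0,"y":-0.001,"z":-0.019,"rx":0,"ry":0,"rz":0.92,"jaw":0},{"x":0,"y":-0.001,"z":-0.019,"rx":0,"ry":0,"rz":0.95,"jaw":0},{"x":0,"y":-0.001,"z":-0.019,"rx":0,"ry":0,"rz":0.95,"jaw":0}]'; python3 -c "
from h import *
goal((583.77,144.95,138),174.5)
print(env.state()['ft_force'],env.state()['moment'])"; python3 -m pendant '[{"x":0,"y":0,"z":0.007,"rx":0,"ry":0,"rz":0,"jaw":0},{"x":0,"y":0,"z":0.014,"rx":0,"ry":0,"rz":0,"jaw":0},{"x":0,"y":0,"z":0.014,"rx":0,"ry":0,"rz":0,"jaw":0}]'
```

```text
t: 32.25
eef_pos: [583.8, 145.1, 310.3]
tcp_rot: [3.141, -0.0, 2.69]
ft_force: [0.3, -0.2, 0.5]
opening: 0.105
{'xyz': array([-0.   , -0.001,  0.009]), 't': 32.25, 'gp': array([583.8, 145.1, 139.3]), 'yaw': np.float64(154.1), 'rot': array([ 1.7999e+02, -1.0000e-02,  1.5410e+02]), 'rvec': array([ 0.   , -0.   , -0.453])}
[ 0.2641608  -0.22080121  0.47949567] [-0.07402791 -0.01304145 -0.01426495]
t: 32.62
eef_pos: [583.8, 145.0, 308.2]
tcp_rot: [-3.142, -0.0, 2.686]
ft_force: [1.1, 0.2, -0.2]
opening: 0.102
```

At z=308.2 there is no contact force, so it has entered the upper lever. Continuing down.

```bash
python3 -m pendant '[{"x":0,"y":0,"z":0.006,"rx":0,"ry":0,"rz":0,"jaw":0},{"x":0,"y":0,"z":0.01,"rx":0,"ry":0,"rz":0,"jaw":0},{"x":0,"y":0,"z":0.01,"rx":0,"ry":0,"rz":0,"jaw":0}]';python3 -m pendant '[{"x":0,"y":0,"z":0.006,"rx":0,"ry":0,"rz":0,"jaw":0},{"x":0,"y":0,"z":0.01,"rx":0,"ry":0,"rz":0,"jaw":0},{"x":0,"y":0,"z":0.01,"rx":0,"ry":0,"rz":0,"jaw":0}]'
```

```text
t: 33.0
eef_pos: [583.8, 145.0, 306.8]
tcp_rot: [3.141, 0.0, 2.686]
ft_force: [0.2, 0.4, -0.5]
opening: 0.102
t: 33.38
eef_pos: [583.8, 145.0, 305.3]
tcp_rot: [3.142, 0.0, 2.686]
ft_force: [-0.4, -0.3, 0.3]
opening: 0.101
```

```bash
python3 -m pendant '[{"x":-0.0005,"y":-0.002,"z":0,"rx":0,"ry":0,"rz":-0.2,"jaw":0},{"x":-0.001,"y":-0.004,"z":0,"rx":0,"ry":0,"rz":-0.42,"jaw":0},{"x":-0.0015,"y":-0.0055,"z":0,"rx":0,"ry":0,"rz":-0.65,"jaw":0},{"x":-0.0025,"y":-0.007,"z":0,"rx":0,"ry":0,"rz":-0.86,"jaw":0},{"x":-0.003,"y":-0.0075,"z":0,"rx":0,"ry":0,"rz":-0.97,"jaw":0},{"x":-0.003,"y":-0.0075,"z":0,"rx":0,"ry":0,"rz":-0.97,"jaw":0}]'; python3 -c "
from h import *
goal((583.67,143.9,133),174.5)
print(env.state()['ft_force'],env.state()['moment'])"
```

```text
t: 34.12
eef_pos: [583.7, 143.7, 305.2]
tcp_rot: [-3.142, -0.0, -2.836]
ft_force: [0.8, -2.3, -0.4]
opening: 0.108
{'xyz': array([-0.   ,  0.001,  0.008]), 't': 34.12, 'gp': array([583.7, 143.7, 134.2]), 'yaw': np.float64(-162.5), 'rot': array([-1.8000e+02, -1.0000e-02, -1.6251e+02]), 'rvec': array([-0.   , -0.   ,  0.511])}
[ 0.78840461 -2.28008423 -0.37111063] [-0.20640779 -0.00587744 -0.04311082]
```

```bash
python3 -m pendant '[{"x":0.0006,"y":-0.002,"z":0,"rx":0,"ry":0,"rz":0,"jaw":0},{"x":0.0006,"y":-0.002,"z":0.008,"rx":0,"ry":0,"rz":0,"jaw":0},{"x":0.0006,"y":-0.002,"z":0.015,"rx":0,"ry":0,"rz":0,"jaw":0},{"x":0.0006,"y":-0.002,"z":0.015,"rx":0,"ry":0,"rz":0,"jaw":0}]'; python3 -c "
from h import *
goal((583.67,143.9,133),174.5)
print(env.state()['ft_force'],env.state()['moment'])"
```

```text
t: 34.62
eef_pos: [583.7, 143.5, 302.9]
tcp_rot: [3.141, -0.0, -2.836]
ft_force: [-0.7, -0.3, -0.4]
opening: 0.1
{'xyz': array([-0.001,  0.002, -0.007]), 't': 34.62, 'gp': array([583.7, 143.5, 131.9]), 'yaw': np.float64(-162.5), 'rot': array([ 1.7999e+02, -1.0000e-02, -1.6248e+02]), 'rvec': array([ 0.   , -0.   ,  0.511])}
[-0.6908944  -0.25676059 -0.37527691] [ 0.14490166 -0.00194926  0.01417163]
```

Past the lower lever too (131.9, no force). Down to just above the cam, then straight.

```bash
python3 -m pendant '[{"x":0,"y":0,"z":0.008,"rx":0,"ry":0,"rz":0,"jaw":0},{"x":0,"y":0,"z":0.016,"rx":0,"ry":0,"rz":0,"jaw":0},{"x":0,"y":0,"z":0.016,"rx":0,"ry":0,"rz":0,"jaw":0}]'; python3 -m pendant '[{"x":-0.001,"y":0.002,"z":0,"rx":0,"ry":0,"rz":0.2,"jaw":0},{"x":-0.001,"y":0.004,"z":0,"rx":0,"ry":0,"rz":0.4,"jaw":0},{"x":-0.001,"y":0.005,"z":0,"rx":0,"ry":0,"rz":0.51,"jaw":0},{"x":-0.001,"y":0.005,"z":0,"rx":0,"ry":0,"rz":0.51,"jaw":0}]'; python3 -c "
from h import *
goal((583.6,144.3,124),174.5)
print(env.state()['ft_force'],env.state()['moment'])"
```

```text
t: 35.0
eef_pos: [583.7, 143.5, 300.5]
tcp_rot: [3.141, -0.0, -2.836]
ft_force: [0.1, 0.7, -0.6]
opening: 0.106
t: 35.5
eef_pos: [583.6, 144.2, 300.6]
tcp_rot: [3.141, 0.0, 3.048]
ft_force: [0.7, 0.7, -0.3]
opening: 0.1
{'xyz': array([0.   , 0.   , 0.037]), 't': 35.5, 'gp': array([583.6, 144.3, 129.6]), 'yaw': np.float64(174.6), 'rot': array([179.99,   0.  , 174.62]), 'rvec': array([0.   , 0.   , 0.003])}
[ 0.72316691  0.71461079 -0.29121207] [ 0.11176159 -0.07629869  0.01098399]
```

```bash
python3 -m pendant '[{"x":0,"y":0,"z":0.008,"rx":0,"ry":0,"rz":0,"jaw":0},{"x":0,"y":0,"z":0.015,"rx":0,"ry":0,"rz":0,"jaw":0},{"x":0,"y":0,"z":0.015,"rx":0,"ry":0,"rz":0,"jaw":0}]'; python3 -c "
from h import *
goal((583.6,144.3,124),174.5)
print(env.state()['ft_force'],env.state()['moment'])"
```

```text
t: 35.88
eef_pos: [583.6, 144.2, 298.3]
tcp_rot: [3.142, -0.0, 3.048]
ft_force: [0.2, 0.5, 0.2]
opening: 0.104
{'xyz': array([0.   , 0.   , 0.022]), 't': 35.88, 'gp': array([583.6, 144.3, 127.3]), 'yaw': np.float64(174.6), 'rot': array([179.99,  -0.  , 174.61]), 'rvec': array([ 0.   , -0.   ,  0.003])}
[0.24728261 0.52595494 0.22903826] [ 0.13849903 -0.02891437  0.06231494]
```

In the cam slot without force. Pressing home until the shoulder touches the cover.

```bash
python3 -m pendant '[{"x":0,"y":0,"z":0.01,"rx":0,"ry":0,"rz":0,"jaw":0},{"x":0,"y":0,"z":0.018,"rx":0,"ry":0,"rz":0,"jaw":0},{"x":0,"y":0,"z":0.018,"rx":0,"ry":0,"rz":0,"jaw":0}]';python3 -m pendant '[{"x":0,"y":0,"z":0.004,"rx":0,"ry":0,"rz":0,"jaw":0},{"x":0,"y":0,"z":0.008,"rx":0,"ry":0,"rz":0,"jaw":0},{"x":0,"y":0,"z":0.008,"rx":0,"ry":0,"rz":0,"jaw":0}]'
```

```text
t: 36.25
eef_pos: [583.6, 144.2, 295.5]
tcp_rot: [3.142, -0.0, 3.047]
ft_force: [0.4, 0.6, 0.7]
opening: 0.104
t: 36.62
eef_pos: [583.6, 144.3, 294.9]
tcp_rot: [3.141, 0.0, 3.047]
ft_force: [-1.3, 0.1, 5.0]
opening: 0.101
```

Home: 5 N at the predicted height. Now the clockwise turn, following the 1.9 mm grip offset.

```bash
python3 -m pendant '[{"x":-0.0002,"y":0.0019,"z":-0.002,"rx":0,"ry":0,"rz":0.2,"jaw":0},{"x":-0.0006,"y":0.0038,"z":-0.002,"rx":0,"ry":0,"rz":0.4,"jaw":0},{"x":-0.0014,"y":0.0056,"z":-0.002,"rx":0,"ry":0,"rz":0.6,"jaw":0},{"x":-0.0024,"y":0.0073,"z":-0.002,"rx":0,"ry":0,"rz":0.8,"jaw":0},{"x":-0.0024,"y":0.0073,"z":-0.002,"rx":0,"ry":0,"rz":0.8,"jaw":0}]'; python3 -c "
from h import *
goal((583.6,144.3,124),174.5)
print(env.state()['ft_force'],env.state()['moment'])"
```

```text
t: 37.25
eef_pos: [584.1, 145.3, 295.0]
tcp_rot: [3.141, 0.0, 2.42]
ft_force: [-0.2, 0.6, 1.5]
opening: 0.102
{'xyz': array([-0.002, -0.007, -0.   ]), 't': 37.25, 'gp': array([584.1, 145.3, 124. ]), 'yaw': np.float64(138.6), 'rot': array([1.7998e+02, 1.0000e-02, 1.3864e+02]), 'rvec': array([ 0.   ,  0.   , -0.797])}
[-0.22867469  0.62959657  1.46868759] [0.08376892 0.13701029 0.02333494]
```

Turned 36° freely with little force, which is beyond the 27° limit of a half-inserted key. Continuing.

```bash
python3 -m pendant '[{"x":-0.0002,"y":0.0019,"z":0.001,"rx":0,"ry":0,"rz":0.2,"jaw":0},{"x":-0.0006,"y":0.0038,"z":0.001,"rx":0,"ry":0,"rz":0.4,"jaw":0},{"x":-0.0014,"y":0.0056,"z":0.001,"rx":0,"ry":0,"rz":0.6,"jaw":0},{"x":-0.0024,"y":0.0073,"z":0.001,"rx":0,"ry":0,"rz":0.8,"jaw":0},{"x":-0.0024,"y":0.0073,"z":0.001,"rx":0,"ry":0,"rz":0.8,"jaw":0}]'; python3 -c "
from h import *
goal((583.6,144.3,124),174.5)
print(env.state()['ft_force'],env.state()['moment'])"; python3 -m pendant '[{"x":-0.0002,"y":0.0019,"z":0,"rx":0,"ry":0,"rz":0.2,"jaw":0},{"x":-0.0006,"y":0.0038,"z":0,"rx":0,"ry":0,"rz":0.4,"jaw":0},{"x":-0.0011,"y":0.005,"z":0,"rx":0,"ry":0,"rz":0.53,"jaw":0},{"x":-0.0011,"y":0.005,"z":0,"rx":0,"ry":0,"rz":0.53,"jaw":0}]'; python3 -c "
from h import *
goal((583.6,144.3,124),174.5)
print(env.state()['ft_force'],env.state()['moment'])"
```

```text
t: 37.88
eef_pos: [585.1, 145.9, 294.9]
tcp_rot: [3.141, -0.0, 1.795]
ft_force: [-0.9, 0.8, 5.1]
opening: 0.104
{'xyz': array([-0.008, -0.012, -0.001]), 't': 37.88, 'gp': array([585.1, 145.9, 123.9]), 'yaw': np.float64(102.8), 'rot': array([179.98,  -0.  , 102.82]), 'rvec': array([ 0.   ,  0.   , -1.593])}
[-0.87873516  0.8361191   5.05683023] [-0.01698402  0.27745582 -0.00479669]
t: 38.38
eef_pos: [585.8, 145.9, 294.9]
tcp_rot: [3.141, -0.0, 1.379]
ft_force: [-1.6, 0.9, 5.1]
opening: 0.105
{'xyz': array([-0.013, -0.013, -0.001]), 't': 38.38, 'gp': array([585.9, 146. , 123.9]), 'yaw': np.float64(79.0), 'rot': array([ 1.7998e+02, -2.0000e-02,  7.9040e+01]), 'rvec': array([ 1.000e-03,  0.000e+00, -2.121e+00])}
[-1.59158921  0.9083916   5.08037466] [0.07848325 0.33925169 0.03876555]
```

```bash
python3 -m pendant '[{"x":-0.0001,"y":0.001,"z":-0.001,"rx":0,"ry":0,"rz":0.1,"jaw":0},{"x":-0.0002,"y":0.0016,"z":-0.001,"rx":0,"ry":0,"rz":0.17,"jaw":0},{"x":-0.0002,"y":0.0016,"z":-0.001,"rx":0,"ry":0,"rz":0.17,"jaw":0},{"x":-0.0002,"y":0.0016,"z":-0.001,"rx":0,"ry":0,"rz":0.17,"jaw":0}]'
python3 - <<'E'
from h import *
goal((583.6,144.3,124),174.5)
print(env.state()["ft_force"],env.state()["moment"])
c,R,t=cam("scene"); np.savez("/tmp/scene8.npz",**{k:np.array(v) for k,v in c.items()})
u,v=proj(c,R,t,(600,140,94)).astype(int)
f=lambda a,s:cv2.resize(np.clip(a*s,0,255).astype(np.uint8),None,fx=13,fy=13,interpolation=cv2.INTER_CUBIC)
b=load("/tmp/scene2.npz")[0]["img"]
w=(slice(v-15,v+20),slice(u-15,u+15),slice(None,None,-1))
cv2.imwrite("pics/v8.png",np.hstack([f(c["img"][w],2.2),f(b[w],1.3)]))
cv2.imwrite("pics/v9.png",cv2.resize(np.clip(c["img"][100:330,120:430,::-1]*1.5,0,255).astype(np.uint8),(775,575)))
E
```

```text
t: 38.88
eef_pos: [586.1, 145.9, 294.9]
tcp_rot: [3.141, -0.0, 1.244]
ft_force: [0.2, 1.9, 4.7]
opening: 0.107
{'xyz': array([-0.015, -0.012, -0.001]), 't': 38.88, 'gp': array([586.1, 145.9, 123.9]), 'yaw': np.float64(71.3), 'rot': array([ 1.7999e+02, -1.0000e-02,  7.1300e+01]), 'rvec': array([ 0.   ,  0.   , -2.293])}
[0.18653883 1.92056074 4.67350392] [0.16589198 0.27514308 0.10372867]
```

View pics/v8.png

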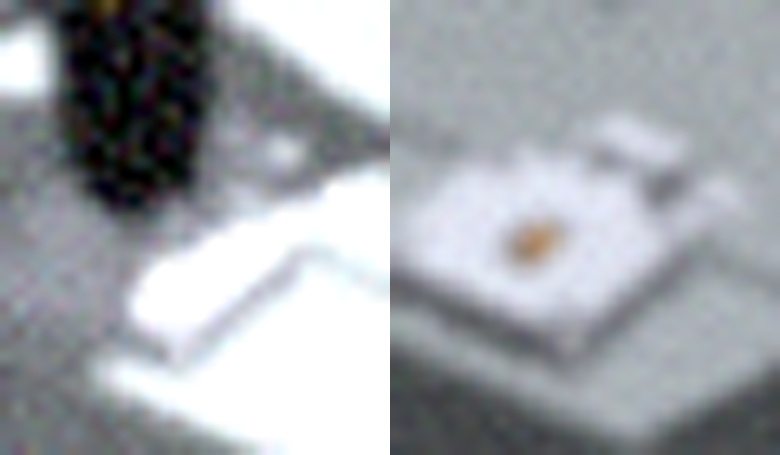

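View pics/v9.png

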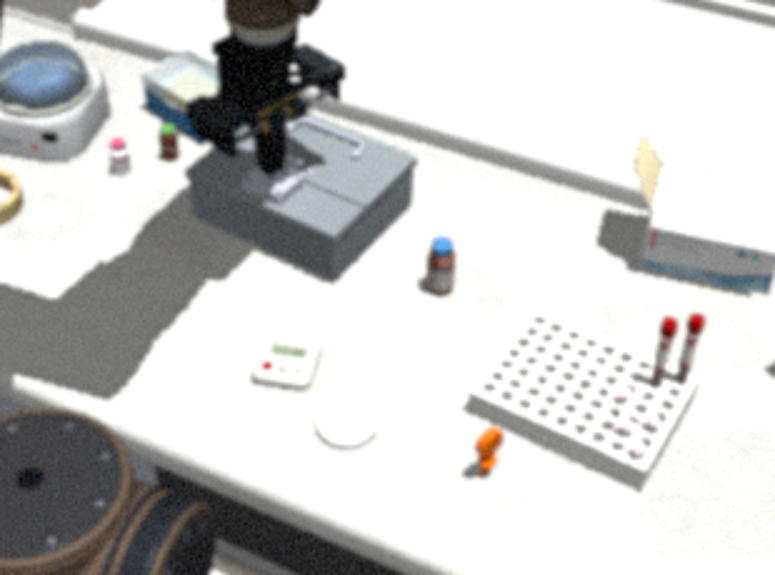

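```bash
python3 -m pendant '[{"x":0,"y":0,"z":0,"rx":0,"ry":0,"rz":0,"jaw":0}]' >/dev/null; python3 -c "
from h import *
print(env.state()['ft_force'],env.state()['moment'])"; python3 -m pendant '[{"x":0,"y":0.0006,"z":0,"rx":0,"ry":0,"rz":0.07,"jaw":0},{"x":0,"y":0.0006,"z":0,"rx":0,"ry":0,"rz":0.07,"jaw":0}]'; python3 -c "
from h import *
print(env.state()['moment'])";python3 -m pendant '[{"x":0,"y":0,"z":0,"rx":0,"ry":0,"rz":0,"jaw":0},{"x":0,"y":0,"z":0,"rx":0,"ry":0,"rz":0,"jaw":0}]'; python3 -c "
from h import *
print(env.state()['moment'])"; python3 - <<'E'
from h import *
c,R,t=cam("top"); np.savez("/tmp/top9.npz",**{k:np.array(v) for k,v in c.items()})
cv2.imwrite("pics/v10.png",cv2.resize(np.clip(c["img"][130:185,180:270,::-1]*2,0,255).astype(np.uint8),None,fx=8,fy=8,interpolation=cv2.INTER_CUBIC))
E
```

```text
[-0.76358591  1.35443819  5.42812871] [0.15250967 0.28248458 0.14303282]
t: 39.3
eef_pos: [586.2, 145.8, 294.9]
tcp_rot: [3.141, -0.0, 1.187]
ft_force: [-0.4, 1.3, 5.7]
opening: 0.103
[0.24085109 0.22714035 0.18666824]
t: 39.55
eef_pos: [586.2, 145.8, 295.0]
tcp_rot: [3.141, -0.0, 1.188]
ft_force: [-1.8, 1.8, 5.4]
opening: 0.108
[0.21061963 0.26334848 0.13989667]
```

View pics/v10.png

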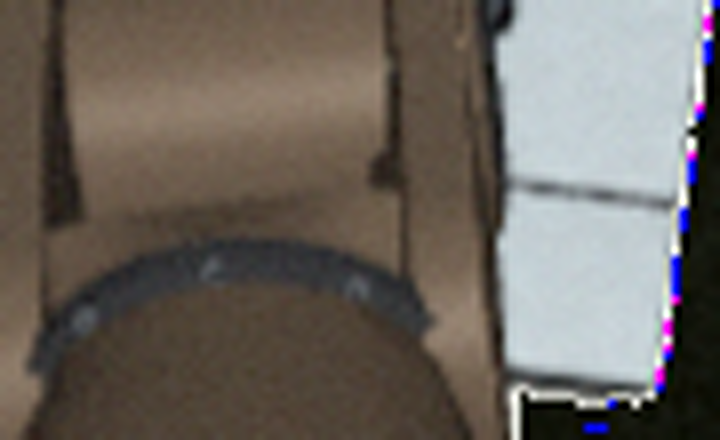

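The top view is blocked by the arm. The turning moment has risen to about 0.15 N m, well above the spring's 0.08 N m, and the arm has turned about 106°, so the cam is on its stop. The shoulder is still pressed on the cover with about 5 N. Handing in.

```bash
python3 -c "
from h import *
s=env.state(); print(s['t'],s['opening'],s['moment']); print(env.job_done())"
```

```text
39.6 0.1028745603139012 [0.2338433  0.26155705 0.12160124]
the job is handed in; nothing more can be done
None
```

I stood the vial upright on the worktop, took the black key from the rack and put it into the keyhole down to its shoulder. I then turned it clockwise and handed in at 39.6 s, still gripping the key and holding it turned.

**What went wrong:** my first tries rocked the key while pressing it 1–2 mm off centre. They dragged the upper lever further clockwise, and the key did not drop in. I lifted out to look, turned the lever back with one pressed sweep (about 9 N), and re-centred. After that the key passed both levers and the cam almost without force.

**Last checks:**
- **Shoulder on the cover:** contact came at the predicted height, with about 5 N pressing it down.
- **Key turned:** the tool was about 106° round, and the moment was 0.12–0.19 N m, above the spring's 0.08 N m, so I take the cam to be on its stop.
- **Grip:** the jaws were still closed on the key (opening 10 mm).
- **Vial and bench:** the scene view shows the vial upright and the other things where they were.

**Not confirmed:** I could not see the bolt itself because the arm hid it from the top camera and the scene view was too coarse. That it is drawn is inferred from the angle and the moment.

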